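# Put the stacked lids back on the storage pots

## Task

The four wooden lids have dried in a stack on the chopping board. Take the stack apart from the top and lay each lid flat and centred on the white pot of its own size, so that all four pots are closed, the largest lid on the largest pot down to the smallest on the smallest. Leave the pots standing where they are, and do not disturb the mug or the salt shaker.

Things in the scene. Friction and masses are not known exactly. Their poses are not given: they have to be found in the camera images.
- lid_xl_mid (a point): The largest of four loose flat round wooden lids (bottom of the stack at the start): 68 mm across, 20 mm thick, flat underside with a thin dark seal. The stack stands on a wooden chopping board 21 mm thick. This point is the lid's centre, half-way up (10 mm above its underside); z is its upright axis.
- lid_l_mid (a point): The second largest of four loose flat round wooden lids (second from the bottom at the start): 59 mm across, 20 mm thick, flat underside with a thin dark seal. The stack stands on a wooden chopping board 21 mm thick. This point is the lid's centre, half-way up (10 mm above its underside); z is its upright axis.
- lid_m_mid (a point): The second smallest of four loose flat round wooden lids (third from the bottom at the start): 50 mm across, 20 mm thick, flat underside with a thin dark seal. The stack stands on a wooden chopping board 21 mm thick. This point is the lid's centre, half-way up (10 mm above its underside); z is its upright axis.
- lid_s_mid (a point): The smallest of four loose flat round wooden lids (top of the stack at the start): 41 mm across, 20 mm thick, flat underside with a thin dark seal. The stack stands on a wooden chopping board 21 mm thick. This point is the lid's centre, half-way up (10 mm above its underside); z is its upright axis.
- pot_xl_rim (a point): The largest of four loose open white ceramic pots, the one for the largest lid: 70 mm tall, 64 mm across outside, mouth 50 mm across (walls 7 mm), standing on the worktop (z = 0). This point is the centre of its mouth, at the height of its flat rim, on which the lid lies; the lid overhangs the pot by 2 mm all round. z is the pot's upright axis.
- pot_l_rim (a point): The second largest of four loose open white ceramic pots, the one for the second largest lid: 62 mm tall, 55 mm across outside, mouth 41 mm across (walls 7 mm), standing on the worktop (z = 0). This point is the centre of its mouth, at the height of its flat rim, on which the lid lies; the lid overhangs the pot by 2 mm all round. z is the pot's upright axis.
- pot_m_rim (a point): The second smallest of four loose open white ceramic pots, the one for the second smallest lid: 54 mm tall, 46 mm across outside, mouth 32 mm across (walls 7 mm), standing on the worktop (z = 0). This point is the centre of its mouth, at the height of its flat rim, on which the lid lies; the lid overhangs the pot by 2 mm all round. z is the pot's upright axis.
- pot_s_rim (a point): The smallest of four loose open white ceramic pots, the one for the smallest lid: 46 mm tall, 37 mm across outside, mouth 23 mm across (walls 7 mm), standing on the worktop (z = 0). This point is the centre of its mouth, at the height of its flat rim, on which the lid lies; the lid overhangs the pot by 2 mm all round. z is the pot's upright axis.
- shaker: Bystander: small white salt shaker with a grey top, 44 mm across, 90 mm tall, standing loose near the pots. Origin at the centre of its underside.
- mug: Bystander: dark green mug, 86 mm across (118 mm with its handle), 96 mm tall, standing loose behind the gap between pots and board. Origin under the centre of its outline, handle included. Keep the arm clear of the wall cabinet further back: its underside is 0.52 m above the worktop and its doors and handles begin at x = 0.58 m.
Not all that is in view belongs to the job. What is shaped like the part that bears pot_l_rim but green is not meant.

How it is judged:
By the outcome, as a careful person would: the job done as asked, in the order asked, and still so for the second after the job is handed in, with the robot touching nothing.
It also fails if it takes over 88 s, if anything falls off the work surface, if the arm or the gripper's body presses on something with over 40 N, if the wrist force passes 120 N, or if a joint passes its speed limit or range.

## Robot

A 6-joint arm with a two-finger parallel gripper is mounted at the origin on a cart in front of the work surface, level with it; the furniture and walls round the work are solid. World frame = base frame: x ahead of the robot, y to its left, z up, the work surface at z = 0. Lengths are in mm, angles in rad, forces in N, time in s.
With the tool pointing down it reaches from about 200 to 875 mm from the base axis. Payload 3.4 kg.
Tool frame: the origin (TCP) lies midway between the tips of the shut fingers; the grasp point (between the pads) lies 19 mm behind it; z points along the fingers, y is the direction in which the jaws open and shut (so a half turn about z gives the same grasp; the last joint's range is limited). The gripper opens to 94 mm and grips with 3 to 60 N. Pads are 16 mm wide; open, the fingers measure 119 mm over their backs; the gripper's body (75 mm by 177 mm) begins 78 mm behind the grasp point.
Start: joints at [0.998, 0.276, 1.505, -0, 1.361, -0.121], TCP at [251.059, 517.334, 205.493] pointing down, gripper open.
Joint ranges: [-2.89, 2.89], [-0.75, 2.08], [0.22, 2.7], [-1.18, 4.32], [0.11, 2.71], [-2.7, 2.7]. Speed limits (rad/s): [2.57, 2.57, 3.14, 3.14, 3.14, 3.14].

## Interface

Orientations are given as a 3x3 rotation matrix whose columns are the frame's x, y, z axes.
In Python, from plant import readout, optics, ticket gives the robot as it stands.
- The arm moves only by the shell command python3 -m jog 'ROWS' [FORCE]. ROWS is a JSON object of lists of equal length, an entry for each row: "hand": the finger opening in mm, from 0 to 94; "dp": the shift along the tool's x, y, z in mm, a list of three; "dr": the turn, a rotation vector about the tool's x, y, z in degrees, a list of three. A call has 1 to 10 rows; each row is the pose to reach, as a shift and turn from the pose measured when the call began, along the tool's axes at that moment; what a row does not reach only later rows make up. A row lasts 1/8 s, in which the tool goes at most 62.5 mm and 10.7 degrees, less where a joint would pass 70% of its speed; a pose out of reach is approached as far as the arm can. A call with a gripper value outside its range is refused whole. The fingers move at their own pace and stop on an object; FORCE is the grip in N (left out, the last holds). Time passes only in rows, so rows that repeat a pose let the fingers close. It gives the time, the measured TCP pose, the force and the opening at its end, in the units of the state.
- readout.sense(): the state, without advancing time (a new reading comes with each control period).
- optics.read_camera(name): name is "scene" or "top"; returns the picture (480x640x3 uint8, red, green, blue); there is no depth.
- optics.camera_model(name): a dict with "intrinsics" (3x3 intrinsics, pixels), "k1" (the pictures are not rectified: a ray, as slopes to the right and down, at radius r is drawn at 1 + k1 r^2 times it, then the intrinsics apply), "R" (3x3) and "t" (3): a world point X has camera coordinates R X + t. Camera axes: x right, y down, z forward; pixel columns grow to the right and rows downward; lengths in mm; the calibration is good to about 2 mm. A picture is of the moment at which its call begins. camera_model takes no time and is no camera call.
- ticket.hand_in(): hands the job in, once; it reports no verdict.
The state is a dict: "time": time; "qpos": joint angles; "dq": joint speeds; "tau": joint torques, N m; "eef_pos": TCP position; "eef_rot": TCP orientation; "force": force on the tool from outside, world axes, zero at the start; "moment": the same for the moment, N m; "grip_width": finger opening in mm.
Only numpy, scipy, OpenCV 4.12 (cv2) and the standard library are available. Lean on these libraries where they do the work, as an engineer would, in place of code of your own. Each camera call takes 0.05 s, during which the arm holds its last target.

## Working session

There is one attempt and no reset: what is moved stays moved. The work goes in short steps, Python scripts to look and compute and a shell command to move; the robot and the scene stay as the last step left them, time stands still between calls to the robot, and variables do not carry over. Pictures are saved under pics/ and viewed, and the job is handed in when it is done.

```bash
ls; mkdir -p pics; python3 - <<'E'
from plant import readout, optics, ticket
import cv2, numpy as np
s=readout.sense()
print(s)
for n in ("scene","top"):
    im=optics.read_camera(n); cv2.imwrite(f"pics/{n}0.png",im[:,:,::-1]); np.save(f"pics/{n}0.npy",im)
    print(n,optics.camera_model(n))
E
```

```text
pics
{'time': 0.0, 'qpos': array([ 9.98013156e-01,  2.76584528e-01,  1.50611969e+00,  1.02642933e-05,
        1.36071740e+00, -1.20997949e-01]), 'dq': array([-0.00045035, -0.00087535, -0.00124664, -0.00066038,  0.00155208,
        0.00051156]), 'tau': array([-3.64006546e-04, -4.04595745e+01, -2.37225240e+01,  7.02950894e-02,
        3.45505751e-02, -1.71447600e-04]), 'eef_pos': array([250.71508213, 516.82237029, 204.61609087]), 'eef_rot': array([[-8.99668104e-01,  4.36573366e-01, -9.99686632e-04],
       [ 4.36574449e-01,  8.99666830e-01, -1.53161445e-03],
       [ 2.30722827e-04, -1.81438231e-03, -9.99998327e-01]]), 'force': array([ 0.64737765, -0.71598636,  0.03196602]), 'moment': array([-0.01431513, -0.00648627, -0.05717969]), 'grip_width': 93.89720348252462}
scene {'intrinsics': array([[489.9338256 ,   0.        , 316.54023627],
       [  0.        , 489.9338256 , 230.85891757],
       [  0.        ,   0.        ,   1.        ]]), 'k1': -0.12281042031940999, 'R': array([[ 0.64076492, -0.76743996,  0.02135953],
       [-0.35247775, -0.31878527, -0.87984964],
       [ 0.68204087,  0.55624802, -0.47477193]]), 't': array([-379.25694166,  260.75748529,  662.8508479 ])}
top {'intrinsics': array([[622.26546633,   0.        , 317.46147167],
       [  0.        , 622.26546633, 241.5707874 ],
       [  0.        ,   0.        ,   1.        ]]), 'k1': -0.04811475627838065, 'R': array([[-0.00527604, -0.99996108, -0.00707103],
       [-0.99149746,  0.00615052, -0.12998059],
       [ 0.13001902,  0.00632513, -0.99149132]]), 't': array([ -49.44710601,  569.20360925, 1194.02433914])}
```

View pics/scene0.png

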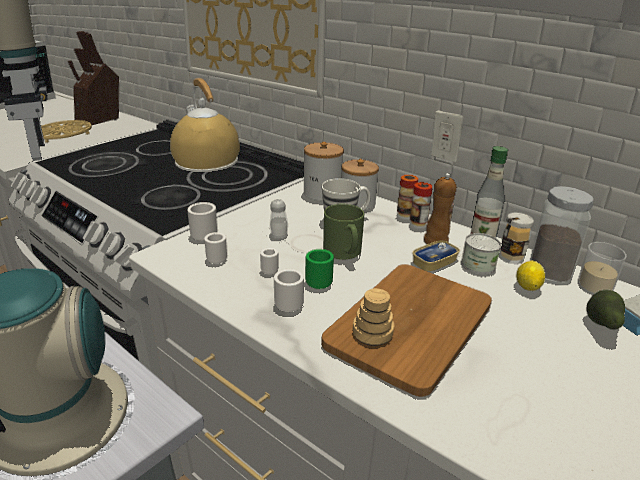

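View pics/top0.png

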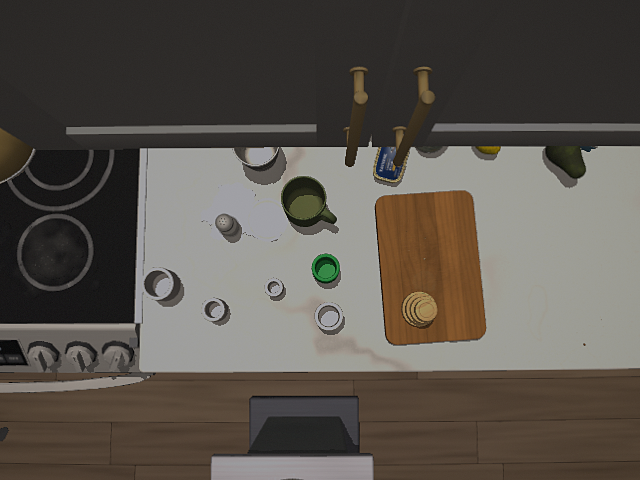

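```bash
python3 - <<'E'
import cv2, numpy as np
t=cv2.imread("pics/top0.png"); s=cv2.imread("pics/scene0.png")
cv2.imwrite("pics/ct.png",cv2.resize(t[250:345,140:350],None,fx=3.8,fy=3.8,interpolation=cv2.INTER_CUBIC))
a=cv2.resize(t[270:345,375:485],None,fx=5,fy=5,interpolation=cv2.INTER_CUBIC)
cv2.imwrite("pics/cb.png",a)
cv2.imwrite("pics/cs.png",cv2.resize(s[190:360,180:410],None,fx=3.4,fy=3.4,interpolation=cv2.INTER_CUBIC))
E
```

```text
(no output)
```

View pics/ct.png

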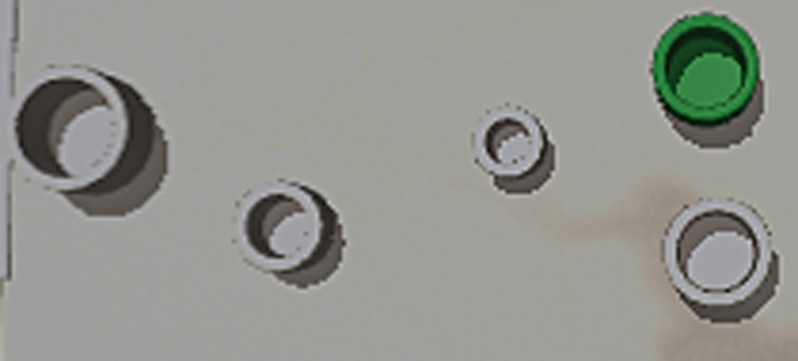

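View pics/cb.png

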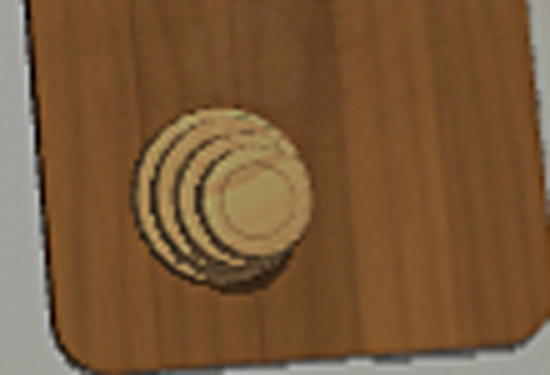

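View pics/cs.png

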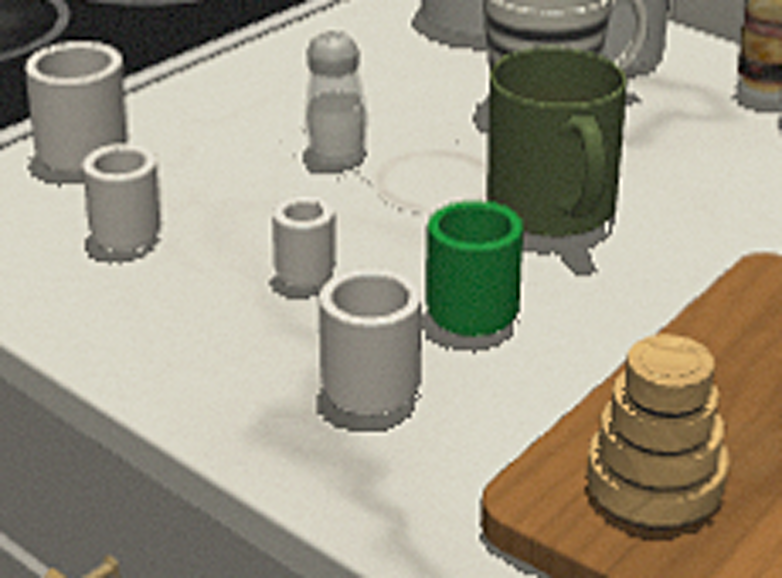

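```bash
cat > h.py <<'E'
import cv2, numpy as np
from plant import readout, optics
def ray(n,uv):
    c=optics.camera_model(n); K=c["intrinsics"]
    p=cv2.undistortPoints(np.array(uv,float).reshape(-1,1,2),K,np.array([c["k1"],0,0,0,0.]))[:,0]
    # exact inverse of 1+k1 r^2
    R,t=c["R"],np.array(c["t"]); d=(R.T@np.c_[p,np.ones(len(p))].T).T
    return -R.T@t,d
def onz(n,uv,z):
    o,d=ray(n,uv); return o+d*((z-o[2])/d[:,2])[:,None]
def proj(n,X):
    c=optics.camera_model(n); x=(c["R"]@np.atleast_2d(X).T).T+c["t"]; s=x[:,:2]/x[:,2:]
    s=s*(1+c["k1"]*(s**2).sum(1))[:,None]; K=c["intrinsics"]
    return s*[K[0,0],K[1,1]]+K[:2,2]
def circ(P):
    # LSQ circle in xy
    A=np.c_[2*P[:,:2],np.ones(len(P))]; b=(P[:,:2]**2).sum(1); s=np.linalg.lstsq(A,b,rcond=None)[0]
    return s[:2],np.sqrt(s[2]+s[0]**2+s[1]**2)
def rcirc(P,it=8,tol=1.5):
    m=np.ones(len(P),bool)
    for _ in range(it):
        c,r=circ(P[m]); e=np.abs(np.linalg.norm(P[:,:2]-c,axis=1)-r); m=e<max(tol,np.median(e)*1.5)
    return c,r,m.sum(),len(P)
E
python3 - <<'E'
from h import *
t=cv2.imread("pics/top0.png"); s=cv2.imread("pics/scene0.png")
for (u,v) in [(145,284),(162,267),(200,310),(190,290),(329,303),(313,318),(300,320)]:
    print(u,v,t[v,u])
g=t.min(2)
for th in (175,185): 
    m=(g>th).astype(np.uint8)*255
    cv2.imwrite(f"pics/m{th}.png",cv2.resize(m[250:345,140:350],None,fx=3.8,fy=3.8,interpolation=0))
g=s.min(2); 
cv2.imwrite("pics/ms.png",cv2.resize((g>195).astype(np.uint8)[190:360,180:410]*255,None,fx=3,fy=3,interpolation=0))
E
```

```text
145 284 [39 42 46]
162 267 [135 139 142]
200 310 [156 160 160]
190 290 [156 159 159]
329 303 [168 162 162]
313 318 [134 144 154]
300 320 [153 159 159]
```

View pics/m185.png

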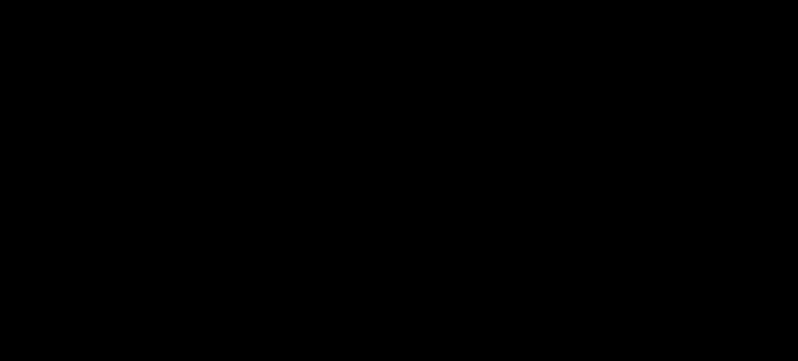

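View pics/ms.png

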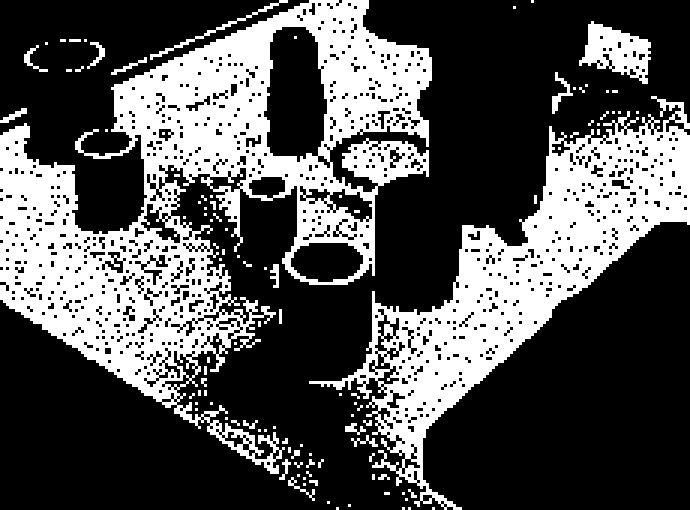

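```bash
python3 - <<'E'
from h import *
for n in ("top","scene"):
    a=np.mean([optics.read_camera(n).astype(float) for _ in range(6)],0)
    np.save(f"pics/avg_{n}.npy",a)
a=np.load("pics/avg_top.npy")
d=cv2.resize(np.clip((a[...,2]-a[...,0])*10+128,0,255).astype(np.uint8)[250:345,140:350],None,fx=3.8,fy=3.8,interpolation=0)
cv2.imwrite("pics/d.png",d)
E
```

```text
(no output)
```

View pics/d.png

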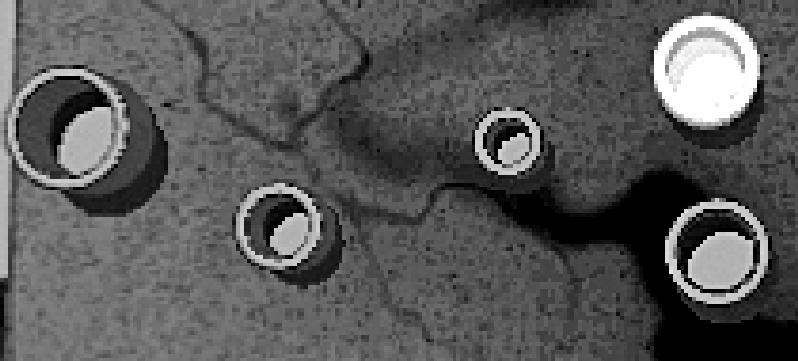

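```bash
cat > pots.py <<'E'
from h import *
H=dict(xl=70,l=62,m=54,s=46); D=dict(xl=64,l=55,m=46,s=37)
seed=dict(xl=(158,284),m=(213,310),s=(274,288),l=(329,318))
def meas(a):
    d=a[...,2]-a[...,0]; out={}
    m=(cv2.GaussianBlur(d,(3,3),0.5)>1).astype(np.uint8)
    n,lab,st,cen=cv2.connectedComponentsWithStats(m,connectivity=4)
    for k,(u,v) in seed.items():
        w=int(D[k]*0.36)
        # component with most pixels in the window whose bbox is near the seed
        ids,ct=np.unique(lab[v-w:v+w,u-w:u+w],return_counts=True)
        best=None
        for i,c in zip(ids,ct):
            if i==0: continue
            if st[i,2]>1.4*2*w or st[i,3]>1.4*2*w: continue
            if best is None or st[i,2]*st[i,3]>best[1]: best=(i,st[i,2]*st[i,3])
        c=cv2.findContours((lab==best[0]).astype(np.uint8),cv2.RETR_EXTERNAL,cv2.CHAIN_APPROX_NONE)[0]
        c=max(c,key=len)[:,0].astype(float)
        P=onz("top",c,H[k]); cc,r,ni,nn=rcirc(P)
        out[k]=cc; print(k,cc.round(1),"diam",(2*r).round(1),"inl",ni,nn)
    return out
if __name__=="__main__": meas(np.load("pics/avg_top.npy"))
E
python3 pots.py
python3 - <<'E'
from h import *
a=np.load("pics/avg_scene.npy")
d=cv2.resize(np.clip((a[...,2]-a[...,0])*5+128,0,255).astype(np.uint8)[190:360,180:410],None,fx=3.4,fy=3.4,interpolation=0)
cv2.imwrite("pics/ds.png",d)
E
```

```text
xl [486.5 255.6] diam 58.1 inl 84 87
m [437.1 150.3] diam 40.8 inl 62 62
s [479.7  34.1] diam 32.1 inl 46 46
l [422.9 -72.5] diam 49.8 inl 75 75
```

View pics/ds.png

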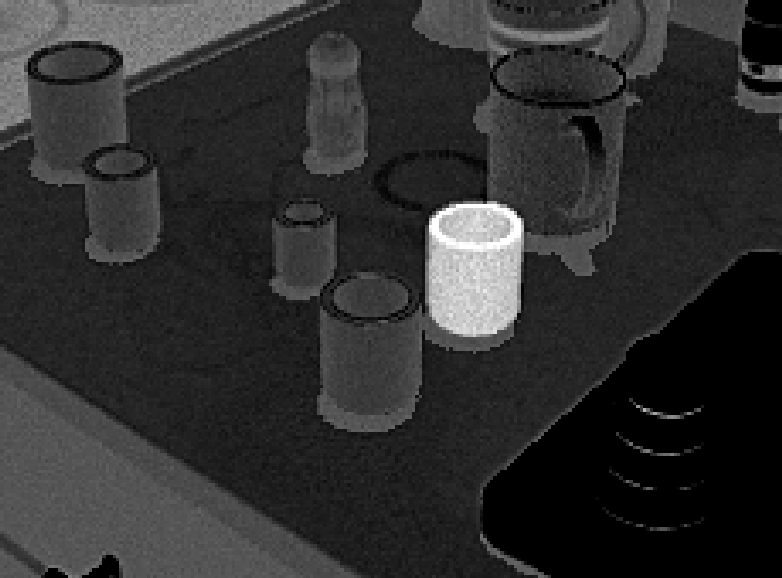

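```bash
python3 - <<'E'
from h import *
a=np.load("pics/avg_scene.npy"); d=a[...,2]-a[...,0]
H=dict(xl=70,l=62,m=54,s=46)
seed=dict(xl=(202,208),m=(215,238),s=(269.5,252.5),l=(289,277))
for k,(u,v) in seed.items():
    u=int(u);v=int(v);ring=None
    w={'xl':26,'m':20,'s':17,'l':26}[k]
    loc=d[v-w:v+w,u-w:u+w]
    # interior: pixels brighter in d than rim
    rim=np.percentile(d[v-12:v+12,u-16:u+16],3); ins=np.median(d[v-1:v+2,u-2:u+3]); th=(rim+ins)/2
    m=(d>th).astype(np.uint8); n,lab,st,cen=cv2.connectedComponentsWithStats(m,connectivity=4)
    i=lab[v,u]
    c=max(cv2.findContours((lab==i).astype(np.uint8),0,1)[0],key=len)[:,0].astype(float)
    P=onz("scene",c,H[k]); cc,r,ni,nn=rcirc(P)
    print(k,rim,ins,st[i],cc.round(1),"d",(2*r).round(1),ni,nn)
# stack top
t=np.load("pics/avg_top.npy").astype(np.uint8)[...,::-1]
hsv=cv2.cvtColor(t,cv2.COLOR_BGR2HSV)
print("lid",hsv[308,425],"side",hsv[308,405],"board",hsv[300,470],hsv[330,420])
E
```

```text
xl -23.0 -13.500000000000014 [     0      0    640    480 191996] [1495.8 1582.7] d 4396.6 3296 5559
m -22.166666666666657 -13.833333333333343 [207 234  16   7  85] [435.6 147. ] d 27.6 26 31
s -21.666666666666686 -13.833333333333329 [262 248  13   7  59] [479.2  33.9] d 24.4 18 34
l -23.498333333333335 -13.999999999999986 [275 262  29  21 323] [425.1 -72.3] d 47.4 54 92
lid [ 21 116 160] side [ 16 122  46] board [ 15 170 117] [ 14 168 117]
```

```bash
python3 - <<'E'
from h import *
a=np.load("pics/avg_scene.npy"); g=a.mean(2).astype(np.float32)
H=dict(xl=70,l=62,m=54,s=46); top=dict(xl=(486.5,255.6),m=(437.1,150.3),s=(479.7,34.1),l=(422.9,-72.5))
F=4; G=cv2.resize(g,None,fx=F,fy=F,interpolation=cv2.INTER_LINEAR)
for k,(x,y) in top.items():
    u,v=proj("scene",[x,y,H[k]])[0]; U=int((u+.5)*F);V=int((v+.5)*F)
    for f in (0.4,0.5,0.6):
        ins=G[V,U]; rim=np.percentile(g[int(v)-12:int(v)+12,int(u)-12:int(u)+12],97); th=ins+f*(rim-ins)
        n,lab,st,cen=cv2.connectedComponentsWithStats((G<th).astype(np.uint8),connectivity=4)
        i=lab[V,U]
        c=max(cv2.findContours((lab==i).astype(np.uint8),0,1)[0],key=len)[:,0].astype(float)
        c=(c+.5)/F-.5
        if st[i,4]>F*F*3000: print(k,f,"leak");continue
        P=onz("scene",c,H[k]); cc,r,ni,nn=rcirc(P)
        print(k,f,cc.round(1),"d",(2*r).round(1),ni,nn)
# lid: mask by board contrast in HSV
t=np.load("pics/avg_top.npy").astype(np.uint8)[...,::-1]
hsv=cv2.cvtColor(t,cv2.COLOR_BGR2HSV)
m=((hsv[...,0]>17)&(hsv[...,2]>125)&(hsv[...,1]>80)).astype(np.uint8)*255
cv2.imwrite("pics/lm.png",np.hstack([cv2.resize(m[275:340,385:455],None,fx=5,fy=5,interpolation=0),cv2.resize(t[275:340,385:455].mean(2).astype(np.uint8),None,fx=5,fy=5,interpolation=0)]))
E
```

```text
xl 0.4 [483.6 252.4] d 46.9 166 191
xl 0.5 leak
xl 0.6 leak
m 0.4 [434.8 147.1] d 30.0 136 136
m 0.5 [434.8 147.1] d 31.2 137 139
m 0.6 leak
s 0.4 [477.4  30.9] d 21.5 100 105
s 0.5 [477.5  31.1] d 22.5 103 108
s 0.6 [477.7  31.1] d 23.5 105 109
l 0.4 [420.6 -75.7] d 40.0 211 211
l 0.5 [420.6 -75.7] d 40.7 213 213
l 0.6 [420.7 -75.6] d 41.5 216 216
```

View pics/lm.png

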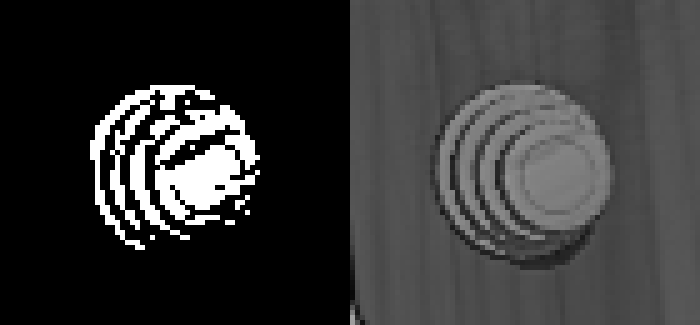

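```bash
python3 - <<'E'
from h import *
t=np.load("pics/avg_top.npy").astype(np.uint8)[...,::-1]
s=np.load("pics/avg_scene.npy").astype(np.uint8)[...,::-1]
A=cv2.resize(t[280:335,393:448],(500,500),interpolation=0); B=cv2.resize(s[280:355,345:402],(380,500),interpolation=0)[:, :300] if 0 else cv2.resize(s[282:352,342:407],(300,323),interpolation=0)
B=cv2.copyMakeBorder(B,0,177,0,0,0)
im=np.hstack([A,B]); im=np.clip(im*1.3,0,255).astype(np.uint8)
cv2.imwrite("pics/ab.png",im)
E
```

```text
(no output)
```

View pics/ab.png

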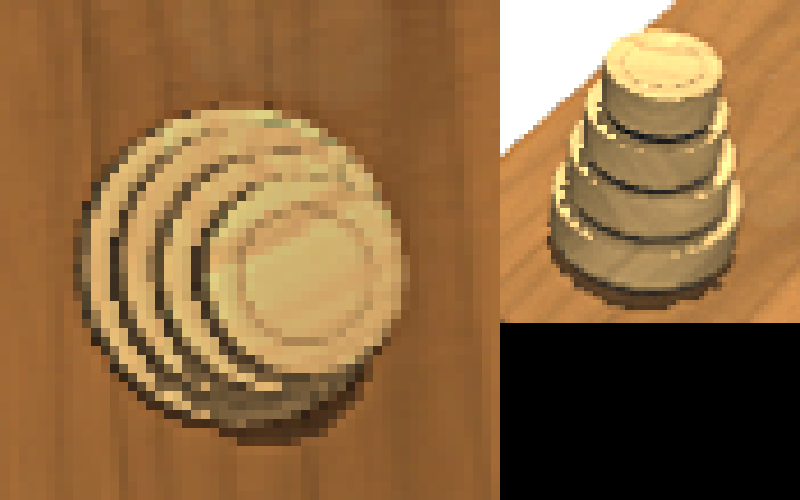

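```bash
python3 - <<'E'
from h import *
print(onz("top",[426.7,309.9],101), "diam", onz("top",[[415.8,309.9],[437.1,309.9]],101)[:,1])
print(onz("scene",[376.9,296.0],101))
s=np.load("pics/avg_scene.npy").astype(np.uint8)[...,::-1]
F=4;S=cv2.resize(s,None,fx=F,fy=F); hsv=cv2.cvtColor(S,cv2.COLOR_BGR2HSV)
print(cv2.cvtColor(s,cv2.COLOR_BGR2HSV)[[296,306,296],[377,377,395]])
for th in (170,180,190):
    m=((hsv[...,2]>th)&(hsv[...,1]>80)&(hsv[...,0]>16)).astype(np.uint8)
    n,lab,st,cen=cv2.connectedComponentsWithStats(m); i=lab[int(296.5*F),int(377.4*F)]
    c=max(cv2.findContours((lab==i).astype(np.uint8),0,1)[0],key=len)[:,0].astype(float); c=(c+.5)/F-.5
    P=onz("scene",c,101); cc,r,ni,nn=rcirc(P); print(th,st[i]/F,cc,2*r,ni,nn)
E
```

```text
[[ 431.81561286 -254.47248106  101.        ]] diam [-234.28585381 -273.74511425]
[[ 429.46946026 -256.1557363   101.        ]]
[[ 19 121 217]
 [ 19 119 120]
 [ 15 157 148]]
170 [ 364.5   288.     25.75   15.75 1178.  ] [ 431.16049897 -255.0768062 ] 39.49569655611058 239 239
180 [ 364.75  288.     25.25   15.75 1146.  ] [ 431.20069814 -254.93847462] 39.07276821355128 235 236
190 [ 364.75  288.25   25.     15.25 1089.5 ] [ 431.17969486 -254.75641463] 38.49325669079041 232 232
```

```bash
cat > go.py <<'E'
import sys
from h import *
s=readout.sense(); R=s["eef_rot"]; p=s["eef_pos"]
print("t",round(s["time"],2),"p",p.round(1),"w",round(s["grip_width"],1),"F",s["force"].round(1),"q",s["qpos"].round(2))
W=[list(map(float,a.split(","))) for a in sys.argv[1:]]
for w in W: print(w,"dp",(R.T@(np.array(w)-p)).round(1))
E
python3 go.py 431.4,-254.8,150
```

```text
t 0.7 p [251.1 517.3 205.5] w 94.2 F [-0.9  0.9  0.2] q [ 1.    0.28  1.5  -0.    1.36 -0.12]
[431.4, -254.8, 150.0] dp [-499.3 -615.9   55.5]
```

```bash
python3 -m jog '{"hand":[94,94,94,94,94,94,94,94,94,94],"dp":[[-20,-25,2],[-55,-68,6],[-92,-114,10],[-130,-160,14],[-167,-206,19],[-205,-252,23],[-242,-298,27],[-280,-345,31],[-317,-391,35],[-355,-437,40]],"dr":[[0,0,0],[0,0,0],[0,0,0],[0,0,0],[0,0,0],[0,0,0],[0,0,0],[0,0,0],[0,0,0],[0,0,0]]}' && python3 go.py 431.4,-254.8,150
```

```text
time: 1.95
eef_pos: [380.1, -32.8, 165.8]
eef_rot: [[-0.899, 0.437, 0.002], [0.437, 0.899, 0.0], [-0.002, 0.001, -1.0]]
force: [1.9, -0.2, 0.7]
grip_width: 93.7
t 1.95 p [380.1 -32.8 165.8] w 93.7 F [ 1.9 -0.2  0.7] q [-0.27  0.01  1.94  0.    1.19 -1.39]
[431.4, -254.8, 150.0] dp [-143.2 -177.3   15.9]
```

```bash
python3 -m jog '{"hand":[94,94,94,94,94,94],"dp":[[-37,-46,4],[-74,-92,8],[-112,-138,12],[-143,-177,20],[-143,-177,36],[-143,-177,36]],"dr":[[0,0,0],[0,0,0],[0,0,0],[0,0,0],[0,0,0],[0,0,0]]}' && python3 go.py 431.4,-254.8,84
python3 - <<'E'
from h import *
for n in ("top","scene"): cv2.imwrite(f"pics/{n}1.png",optics.read_camera(n)[...,::-1])
s=cv2.imread("pics/scene1.png"); cv2.imwrite("pics/s1c.png",cv2.resize(s[180:360,280:480],None,fx=3.3,fy=3.3))
E
```

```text
time: 2.7
eef_pos: [430.5, -254.3, 128.8]
eef_rot: [[-0.899, 0.438, -0.0], [0.438, 0.899, 0.002], [0.001, 0.002, -1.0]]
force: [0.4, -0.2, 0.0]
grip_width: 93.9
t 2.7 p [ 430.5 -254.3  128.8] w 93.9 F [ 0.4 -0.2  0. ] q [-0.67  0.22  1.78  0.    1.14 -1.79]
[431.4, -254.8, 84.0] dp [-1.1 -0.1 44.8]
```

View pics/s1c.png

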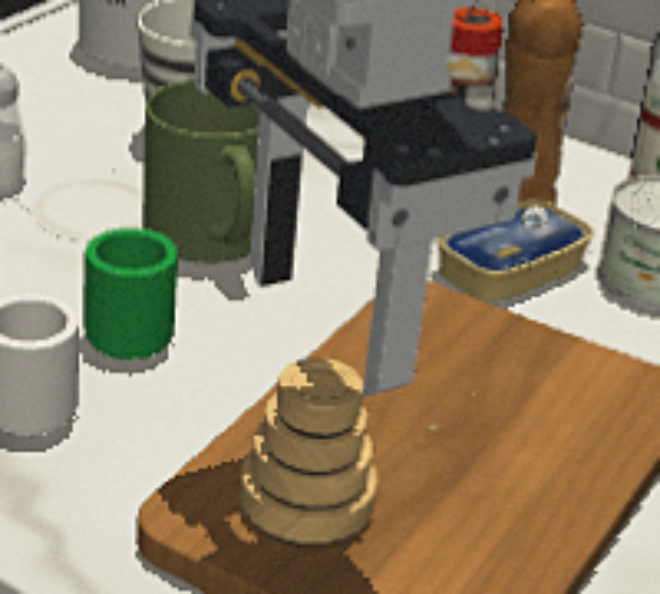

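```bash
python3 - <<'E'
from h import *
s=readout.sense(); p=s["eef_pos"];R=s["eef_rot"]
im=cv2.imread("pics/scene1.png")
c=cv2.resize(im[180:360,280:480],None,fx=3.3,fy=3.3)
for sy in(-1,1):
  for sx in (-1,1):
    for o in (47,59.5):
      u=proj("scene",p+R@[sx*8,sy*o,0])[0]; q=((u+.5-[280,180])*3.3); cv2.circle(c,tuple(int(v) for v in q),3,(0,0,255) if o==47 else (255,0,0),-1)
cv2.imwrite("pics/s1d.png",c[150:480])
E
```

```text
(no output)
```

View pics/s1d.png

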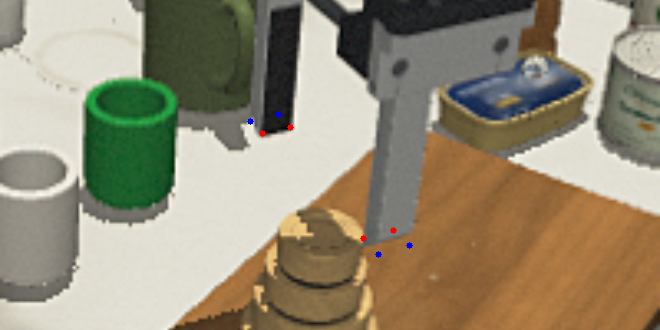

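```bash
python3 -m jog '{"hand":[94,94,94,30,30,30,30,30],"dp":[[-1,0,20],[-1,0,40],[-1,0,45],[-1,0,45],[-1,0,45],[-1,0,45],[-1,0,45],[-1,0,45]],"dr":[[0,0,0],[0,0,0],[0,0,0],[0,0,0],[0,0,0],[0,0,0],[0,0,0],[0,0,0]]}' 15 && python3 go.py 431.4,-254.8,84
```

```text
time: 3.8
eef_pos: [432.4, -254.6, 85.3]
eef_rot: [[-0.9, 0.437, 0.002], [0.437, 0.9, 0.0], [-0.002, 0.001, -1.0]]
force: [-0.4, -0.3, 0.1]
grip_width: 47.4
t 3.8 p [ 432.4 -254.6   85.3] w 47.4 F [-0.4 -0.3  0.1] q [-0.67  0.27  1.84  0.    1.03 -1.79]
[431.4, -254.8, 84.0] dp [ 0.8 -0.6  1.3]
```

```bash
python3 -m jog '{"hand":[30,30,30],"dp":[[0,0,0],[0,0,0],[0,0,0]],"dr":[[0,0,0],[0,0,0],[0,0,0]]}' 15 && python3 go.py 431.4,-254.8,125
```

```text
time: 4.18
eef_pos: [432.3, -254.6, 85.3]
eef_rot: [[-0.9, 0.437, 0.002], [0.437, 0.9, 0.0], [-0.002, 0.001, -1.0]]
force: [-0.6, 0.2, -0.2]
grip_width: 41.1
t 4.17 p [ 432.3 -254.6   85.3] w 41.1 F [-0.6  0.2 -0.2] q [-0.67  0.27  1.84  0.    1.03 -1.79]
[431.4, -254.8, 125.0] dp [  0.7  -0.5 -39.7]
```

```bash
python3 go.py 432.3,-254.6,125 479.2,32.3,120
```

```text
t 4.17 p [ 432.3 -254.6   85.3] w 41.1 F [-0.6  0.2 -0.2] q [-0.67  0.27  1.84  0.    1.03 -1.79]
[432.3, -254.6, 125.0] dp [ -0.    0.1 -39.7]
[479.2, 32.3, 120.0] dp [ 83.1 278.6 -34.6]
```

```bash
python3 -m jog '{"hand":[30,30,30,30,30,30,30,30,30,30],"dp":[[0,0,-15],[0,0,-40],[8,26,-42],[20,68,-42],[35,118,-42],[50,168,-42],[65,218,-40],[78,261,-36],[83,279,-35],[83,279,-35]],"dr":[[0,0,0],[0,0,0],[0,0,0],[0,0,0],[0,0,0],[0,0,0],[0,0,0],[0,0,0],[0,0,0],[0,0,0]]}' 15 && python3 go.py 479.2,32.3,70
python3 - <<'E'
from h import *
for n in ("top","scene"): cv2.imwrite(f"pics/{n}2.png",optics.read_camera(n)[...,::-1])
s=cv2.imread("pics/scene2.png"); t=cv2.imread("pics/top2.png"); cv2.imwrite("pics/s2c.png",np.hstack([cv2.resize(s[180:320,190:330],(490,490)),cv2.resize(t[280:340,385:455],(310,266))[:266].copy() if 0 else cv2.copyMakeBorder(cv2.resize(t[280:340,385:455],(308,264)),0,226,0,0,0)]))
E
```

```text
time: 5.42
eef_pos: [479.9, 33.6, 121.2]
eef_rot: [[-0.901, 0.434, 0.003], [0.434, 0.901, -0.0], [-0.003, 0.001, -1.0]]
force: [-0.1, 1.1, -0.5]
grip_width: 40.6
t 5.42 p [479.9  33.6 121.2] w 40.6 F [-0.1  1.1 -0.5] q [-0.07  0.2   1.83  0.    1.1  -1.2 ]
[479.2, 32.3, 70.0] dp [ 0.2 -1.6 51.2]
```

View pics/s2c.png

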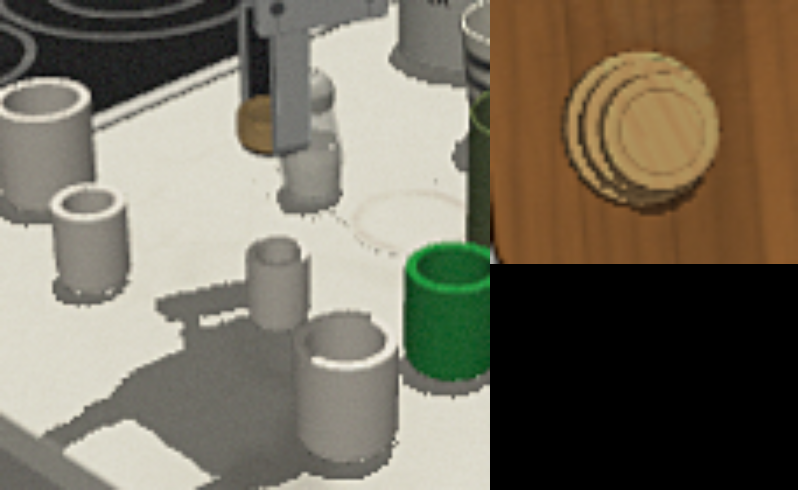

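```bash
python3 -m jog '{"hand":[30,30,30,30,30],"dp":[[0,-1,20],[0,-1.5,45],[0,-1.5,62],[0,-1.5,66],[0,-1.5,66]],"dr":[[0,0,0],[0,0,0],[0,0,0],[0,0,0],[0,0,0]]}' 15 && python3 go.py 479.2,32.3,50.3
python3 - <<'E'
from h import *
for n in ("scene",): cv2.imwrite(f"pics/{n}3.png",optics.read_camera(n)[...,::-1])
s=cv2.imread("pics/scene3.png"); cv2.imwrite("pics/s3c.png",cv2.resize(s[210:290,220:330],None,fx=6,fy=6))
E
```

```text
time: 6.15
eef_pos: [479.4, 29.9, 55.3]
eef_rot: [[-0.899, 0.437, 0.003], [0.437, 0.899, -0.001], [-0.003, 0.001, -1.0]]
force: [0.7, 0.5, -0.1]
grip_width: 40.7
t 6.15 p [479.4  29.9  55.3] w 40.7 F [ 0.7  0.5 -0.1] q [-0.08  0.27  1.93 -0.    0.94 -1.2 ]
[479.2, 32.3, 50.3] dp [1.3 2.  5. ]
```

View pics/s3c.png

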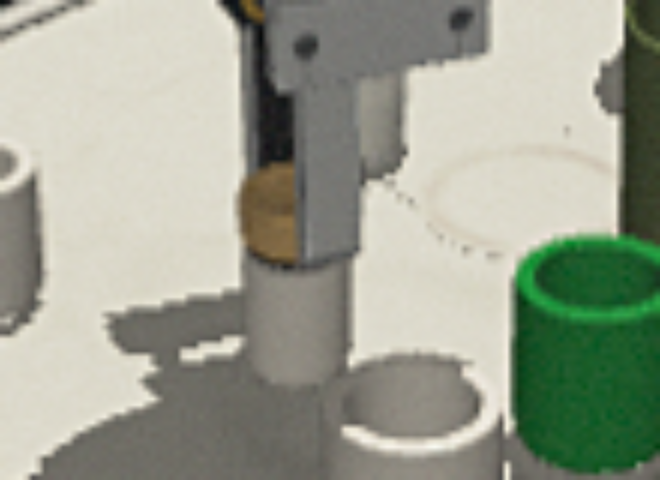

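```bash
python3 -m jog '{"hand":[30],"dp":[[0,0,0]],"dr":[[0,0,0]]}' && python3 go.py 479.2,32.3,50.3
```

```text
time: 6.32
eef_pos: [480.4, 29.8, 56.4]
eef_rot: [[-0.899, 0.437, 0.005], [0.437, 0.899, -0.001], [-0.005, 0.002, -1.0]]
force: [-0.6, -0.0, -0.1]
grip_width: 40.4
t 6.33 p [480.4  29.8  56.4] w 40.4 F [-0.6 -0.  -0.1] q [-0.08  0.27  1.93 -0.    0.94 -1.2 ]
[479.2, 32.3, 50.3] dp [2.2 1.7 6.1]
```

```bash
python3 - <<'E'
from h import *
s=np.mean([optics.read_camera("scene").astype(float) for _ in range(4)],0)
for v in (242,244,246,248,250,252,254,256,258,260,262,264): print(v,s[v,256:284].mean(1).astype(int))
p=readout.sense()["eef_pos"];print(p.round(1))
E
```

```text
242 [215 213 218 206  95  75  83  75  89  85  87  84  86  88  91 122 119 118
 117 117 118 118 118 110 166 206 219 217]
244 [216 215 220 220  99  77  87  84  81  80  82  81  79  84  90 122 118 117
 117 117 118 120 115 109 160 223 216 215]
246 [214 216 218 229 102  73  90  91  92 101 106 106 105 101  89 116 119 118
 117 118 117 116 116 109 150 222 217 212]
248 [214 213 216 225 141  85  85  94  98  97  96  95  98  97  91 111 117 118
 116 119 120 118 118 108 147 224 218 216]
250 [209 209 212 217 225 109  92  96  96  98  99 102 102  98  90 111 120 121
 119 120 122 119 111  93 156 221 216 214]
252 [212 212 214 222 147 106  85  53  57  63  85  90  90  93  93  98 100  96
  89  88  88  84 129 196 220 217 215 213]
254 [213 213 215 228 117 112 117 114 104  96 111 104 116 118 111 105 105 107
 105 114 121 101 140 220 213 212 211 212]
256 [214 216 218 230 140 113 120 127 132 131 135 132 133 131 130 135 134 132
 129 125 113  95 138 222 214 210 211 212]
258 [232 161 146 157 109 109 120 126 132 132 135 139 138 138 137 137 134 130
 126 124 110  94 138 221 214 213 213 213]
260 [ 99 101 104 106  97 112 120 129 131 134 135 137 135 137 136 135 134 131
 125 123 111  95 139 223 217 213 214 213]
262 [107 105 104 105 101 112 120 125 134 134 136 139 139 138 137 135 133 130
 126 121 111  94 144 223 218 213 214 215]
264 [104 104 101 102  97 111 120 127 132 133 133 137 139 137 137 135 132 129
 125 120 110  92 142 224 216 214 215 212]
[480.   30.1  56.1]
```

```bash
python3 -m jog '{"hand":[30,30,30,30],"dp":[[1.9,1.6,1],[1.9,1.6,3],[1.9,1.6,5],[1.9,1.6,5]],"dr":[[0,0,0],[0,0,0],[0,0,0],[0,0,0]]}' && python3 go.py 479.2,32.3,50.3
python3 - <<'E'
from h import *
s=np.mean([optics.read_camera("scene").astype(float) for _ in range(4)],0)
for v in (244,246,248,250,252,254,256,258,260): print(v,s[v,256:284].mean(1).astype(int))
q=readout.sense();print(q["eef_pos"].round(1),q["force"])
E
```

```text
time: 7.02
eef_pos: [478.9, 32.4, 50.8]
eef_rot: [[-0.899, 0.437, 0.004], [0.437, 0.899, -0.001], [-0.004, 0.001, -1.0]]
force: [0.4, 0.2, 0.8]
grip_width: 40.3
t 7.03 p [478.9  32.4  50.8] w 40.3 F [0.4 0.2 0.8] q [-0.08  0.28  1.94 -0.    0.92 -1.2 ]
[479.2, 32.3, 50.3] dp [-0.3  0.   0.5]
244 [214 224 172  87  78  83  75  87  87  86  82  84  93  72 119 120 117 119
 119 116 117 115 106 187 223 217 214 215]
246 [216 225 175  88  79  87  83  78  82  75  80  75  91  79 119 119 115 118
 116 118 118 115 107 169 219 215 213 213]
248 [214 221 191  94  77  91  94  96 102 104 104 105  97  87 122 120 117 118
 117 116 119 115 104 176 222 216 216 216]
250 [208 214 218 101  76  89  96  94  95  97  96  97  97  88 127 118 116 118
 119 117 119 116 104 184 220 217 213 215]
252 [212 214 219 209  98  87  94  96 100 101 102 101  99  87 135 119 119 119
 120 119 120 117 100 189 216 214 213 212]
254 [212 213 216 230 113  57  52  57  83  96  99 107 101  91 117 105  95  95
  85  85  92  81 132 223 215 211 211 211]
256 [218 220 223 235 147 115 124 121 123 115 104  93 101 109 100 123 124 126
 120 125 115  98 143 222 214 211 211 212]
258 [149 101 148 107  95 111 122 126 133 135 137 140 141 140 138 139 135 133
 126 121 113  93 141 222 216 213 214 213]
260 [105 104 107 106  98 113 121 127 132 134 135 139 138 137 136 136 134 130
 126 122 111  94 140 222 216 214 214 214]
[479.1  32.4  51.1] [ 0.07298678 -0.01575736 -0.66293308]
```

```bash
python3 -m jog '{"hand":[30,30],"dp":[[0,0,1],[0,0,1]],"dr":[[0,0,0],[0,0,0]]}' && python3 go.py 479.2,32.3,50.3
```

```text
time: 7.48
eef_pos: [479.1, 32.3, 50.0]
eef_rot: [[-0.899, 0.437, 0.005], [0.437, 0.899, -0.001], [-0.005, 0.001, -1.0]]
force: [-0.0, 0.0, -0.9]
grip_width: 40.6
t 7.47 p [479.1  32.3  50. ] w 40.6 F [-0.   0.  -0.9] q [-0.08  0.28  1.94 -0.    0.92 -1.2 ]
[479.2, 32.3, 50.3] dp [-0.1  0.  -0.3]
```

```bash
python3 -m jog '{"hand":[30,30],"dp":[[0,0,0.7],[0,0,0.7]],"dr":[[0,0,0],[0,0,0]]}' && python3 go.py 479.2,32.3,50.3
```

```text
time: 7.72
eef_pos: [479.2, 32.3, 49.8]
eef_rot: [[-0.899, 0.437, 0.005], [0.437, 0.899, -0.001], [-0.005, 0.001, -1.0]]
force: [-1.4, -0.1, 4.8]
grip_width: 40.7
t 7.72 p [479.2  32.3  49.8] w 40.7 F [-1.4 -0.1  4.8] q [-0.08  0.28  1.94 -0.    0.92 -1.2 ]
[479.2, 32.3, 50.3] dp [ 0.  -0.  -0.5]
```

```bash
python3 -m jog '{"hand":[60,60,60,60,94,94],"dp":[[0,0,0],[0,0,0],[0,0,-8],[0,0,-30],[0,0,-70],[0,0,-75]],"dr":[[0,0,0],[0,0,0],[0,0,0],[0,0,0],[0,0,0],[0,0,0]]}' && python3 - <<'E'
from h import *
for n in ("top","scene"): np.save(f"pics/b_{n}.npy",np.mean([optics.read_camera(n).astype(float) for _ in range(3)],0))
t=np.load("pics/b_top.npy").astype(np.uint8)[...,::-1];s=np.load("pics/b_scene.npy").astype(np.uint8)[...,::-1]
A=cv2.resize(t[283:338,395:450],(400,400),interpolation=0);B=cv2.resize(s[225:285,235:305],(400,343),interpolation=0)
B=cv2.copyMakeBorder(B,0,57,0,0,0); cv2.imwrite("pics/b.png",np.hstack([A,B]))
s4=cv2.resize(s,None,fx=4,fy=4); hsv=cv2.cvtColor(s4,cv2.COLOR_BGR2HSV)
u,v=proj("scene",[431,-255,81])[0]; print(u,v)
for th in (170,180,190):
    m=((hsv[...,2]>th)&(hsv[...,1]>80)&(hsv[...,0]>16)).astype(np.uint8)
    n,lab,st,cen=cv2.connectedComponentsWithStats(m); i=lab[int((v+.5)*4),int((u+.5)*4)]
    c=max(cv2.findContours((lab==i).astype(np.uint8),0,1)[0],key=len)[:,0].astype(float); c=(c+.5)/4-.5
    P=onz("scene",c,81); print(th,rcirc(P))
E
python3 go.py
```

```text
time: 8.48
eef_pos: [481.0, 32.2, 127.6]
eef_rot: [[-0.899, 0.437, 0.011], [0.437, 0.899, -0.001], [-0.011, 0.004, -1.0]]
force: [-0.3, 0.9, -1.1]
grip_width: 76.7
375.78422938377264 305.50228833521334
170 (array([ 432.01629118, -253.51058283]), np.float64(24.498026476694772), np.int64(291), 291)
180 (array([ 432.03918983, -253.48170467]), np.float64(24.286804477231204), np.int64(285), 285)
190 (array([ 432.00612205, -253.50800706]), np.float64(23.968022147202507), np.int64(288), 288)
t 8.78 p [477.8  32.4 123.6] w 93.6 F [ 0.3  0.2 -0.6] q [-0.08  0.2   1.83 -0.    1.11 -1.2 ]
```

View pics/b.png

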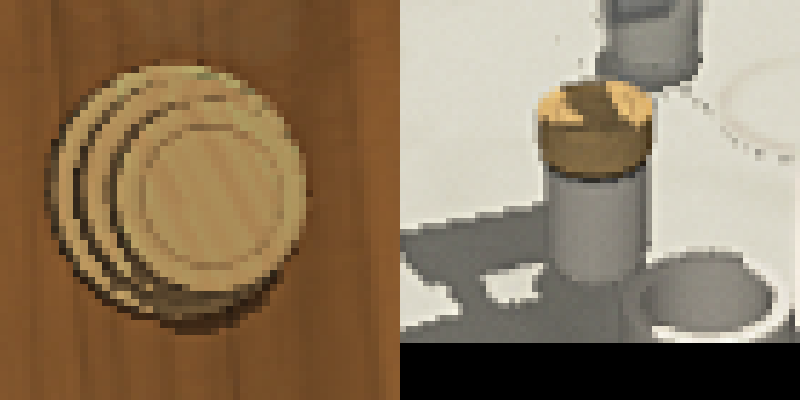

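```bash
python3 - <<'E'
from h import *
print(onz("top",[423.6,309.5],81))
E
python3 go.py 432,-253.8,120 432,-253.8,65
```

```text
[[ 433.00403048 -252.00450028   81.        ]]
t 8.78 p [477.8  32.4 123.6] w 93.6 F [ 0.3  0.2 -0.6] q [-0.08  0.2   1.83 -0.    1.11 -1.2 ]
[432.0, -253.8, 120.0] dp [ -83.9 -277.5    3.7]
[432.0, -253.8, 65.0] dp [ -83.7 -277.5   58.7]
```

```bash
python3 -m jog '{"hand":[94,94,94,94,94,94,94,94,94,94],"dp":[[-7,-25,0],[-20,-68,0],[-35,-118,0],[-50,-168,0],[-65,-218,4],[-78,-258,10],[-84,-275,18],[-84,-277,20],[-84,-277,20],[-84,-277,20]],"dr":[[0,0,0],[0,0,0],[0,0,0],[0,0,0],[0,0,0],[0,0,0],[0,0,0],[0,0,0],[0,0,0],[0,0,0]]}' && python3 go.py 432.3,-253,65
```

```text
time: 10.02
eef_pos: [432.6, -252.1, 103.9]
eef_rot: [[-0.9, 0.436, 0.003], [0.436, 0.9, -0.0], [-0.002, 0.001, -1.0]]
force: [-0.7, 0.8, 0.4]
grip_width: 94.1
t 10.03 p [ 432.6 -252.1  103.9] w 94.1 F [-0.7  0.8  0.4] q [-0.67  0.25  1.82  0.    1.07 -1.79]
[432.3, -253.0, 65.0] dp [-0.1 -1.  38.9]
```

```bash
python3 -m jog '{"hand":[94,94,94,40,40,40,40,40,40,40],"dp":[[0,-0.5,15],[0,-0.5,33],[0,-0.5,39],[0,-0.5,39],[0,-0.5,39],[0,-0.5,39],[0,-0.5,39],[0,-0.5,39],[0,-0.5,39],[0,-0.5,39]],"dr":[[0,0,0],[0,0,0],[0,0,0],[0,0,0],[0,0,0],[0,0,0],[0,0,0],[0,0,0],[0,0,0],[0,0,0]]}' 15 && python3 go.py 432.3,-253,65 436.1,148.7,120
```

```text
time: 11.28
eef_pos: [432.6, -252.7, 65.1]
eef_rot: [[-0.9, 0.436, 0.003], [0.436, 0.9, -0.001], [-0.003, 0.001, -1.0]]
force: [-0.7, 1.0, 2.5]
grip_width: 49.5
t 11.28 p [ 432.6 -252.7   65.1] w 49.5 F [-0.7  1.   2.5] q [-0.67  0.29  1.87  0.    0.98 -1.79]
[432.3, -253.0, 65.0] dp [ 0.1 -0.4  0.1]
[436.1, 148.7, 120.0] dp [171.6 362.8 -55.1]
```

```bash
python3 -m jog '{"hand":[40,40,40,40,40,40,40,40,40,40],"dp":[[0,0,-15],[4,9,-40],[17,36,-50],[38,81,-50],[62,131,-50],[86,182,-50],[110,233,-50],[134,284,-50],[155,327,-50],[168,354,-50]],"dr":[[0,0,0],[0,0,0],[0,0,0],[0,0,0],[0,0,0],[0,0,0],[0,0,0],[0,0,0],[0,0,0],[0,0,0]]}' 15 && python3 go.py 436,148.7,75 436,148.7,61
```

```text
time: 12.52
eef_pos: [434.9, 141.4, 114.7]
eef_rot: [[-0.901, 0.434, 0.003], [0.434, 0.901, -0.0], [-0.003, 0.001, -1.0]]
force: [-0.3, 0.1, -0.9]
grip_width: 49.8
t 12.53 p [434.9 141.4 114.7] w 49.8 F [-0.3  0.1 -0.9] q [ 0.16  0.17  1.89 -0.    1.08 -0.96]
[436.0, 148.7, 75.0] dp [ 2.3  7.  39.7]
[436.0, 148.7, 61.0] dp [ 2.4  7.  53.7]
```

```bash
python3 -m jog '{"hand":[40,40,40,40,40,40],"dp":[[2,6,2],[2,7,20],[2,7,40],[2,7,50],[2,7,52],[2,7,52]],"dr":[[0,0,0],[0,0,0],[0,0,0],[0,0,0],[0,0,0],[0,0,0]]}' 15 && python3 go.py 436,148.7,59
cat > prof.py <<'E'
import sys
from h import *
s=np.mean([optics.read_camera("scene").astype(float) for _ in range(3)],0).astype(np.uint8)[...,::-1]
x,y,z=map(float,sys.argv[1:4]); name=sys.argv[4]
u,v=proj("scene",[x,y,z])[0].astype(int)
c=s[v-35:v+45,u-45:u+45]; cv2.imwrite(f"pics/{name}.png",cv2.resize(c,None,fx=7,fy=7,interpolation=0))
print("crop origin",u-45,v-35)
g=s.mean(2)
for r in range(v-16,v+30,4): print(r,g[r,u-20:u+21].astype(int).tolist())
E
python3 prof.py 436 148.7 54 m1
```

```text
time: 13.28
eef_pos: [436.7, 148.2, 63.0]
eef_rot: [[-0.901, 0.434, 0.003], [0.434, 0.901, -0.0], [-0.003, 0.001, -1.0]]
force: [0.9, -0.3, -0.6]
grip_width: 49.7
t 13.28 p [436.7 148.2  63. ] w 49.7 F [ 0.9 -0.3 -0.6] q [ 0.18  0.24  1.96 -0.    0.94 -0.94]
[436.0, 148.7, 59.0] dp [0.9 0.1 4. ]
crop origin 169 201
220 [133, 133, 134, 134, 137, 138, 136, 136, 137, 135, 135, 134, 116, 98, 38, 21, 27, 35, 70, 105, 119, 115, 117, 118, 117, 115, 115, 110, 135, 199, 219, 215, 213, 214, 214, 211, 211, 212, 211, 213, 213]
224 [131, 134, 134, 136, 135, 138, 137, 136, 138, 136, 123, 106, 90, 85, 89, 92, 88, 82, 81, 112, 130, 115, 114, 115, 117, 116, 115, 113, 118, 156, 174, 175, 208, 217, 213, 213, 213, 214, 212, 211, 212]
228 [131, 133, 133, 137, 135, 139, 135, 140, 136, 82, 82, 79, 76, 86, 82, 86, 83, 80, 84, 96, 112, 118, 118, 115, 116, 117, 116, 114, 124, 106, 112, 128, 85, 185, 222, 215, 213, 213, 212, 213, 212]
232 [130, 133, 135, 134, 136, 135, 135, 139, 132, 93, 88, 94, 97, 100, 99, 96, 100, 100, 96, 85, 90, 118, 118, 116, 116, 114, 118, 117, 119, 95, 75, 75, 46, 186, 221, 215, 213, 2
[... 973 characters left out ...]
28, 125, 122, 118, 115, 107, 97, 77, 183, 219, 211, 208, 209, 210, 212, 210]
256 [106, 106, 105, 95, 102, 236, 232, 223, 120, 237, 100, 135, 100, 119, 126, 130, 132, 133, 135, 136, 133, 136, 135, 131, 131, 131, 127, 123, 121, 116, 107, 99, 77, 172, 218, 211, 210, 210, 210, 212, 211]
260 [106, 104, 107, 107, 106, 105, 106, 105, 106, 106, 106, 106, 104, 106, 120, 131, 132, 131, 136, 135, 135, 134, 137, 134, 130, 129, 128, 126, 121, 112, 95, 82, 110, 191, 217, 210, 209, 209, 211, 209, 211]
264 [104, 107, 104, 104, 103, 106, 103, 105, 107, 107, 104, 105, 105, 107, 104, 104, 107, 104, 105, 105, 106, 106, 107, 107, 104, 106, 103, 109, 105, 106, 101, 89, 176, 217, 212, 209, 208, 207, 207, 209, 211]
```

View pics/m1.png

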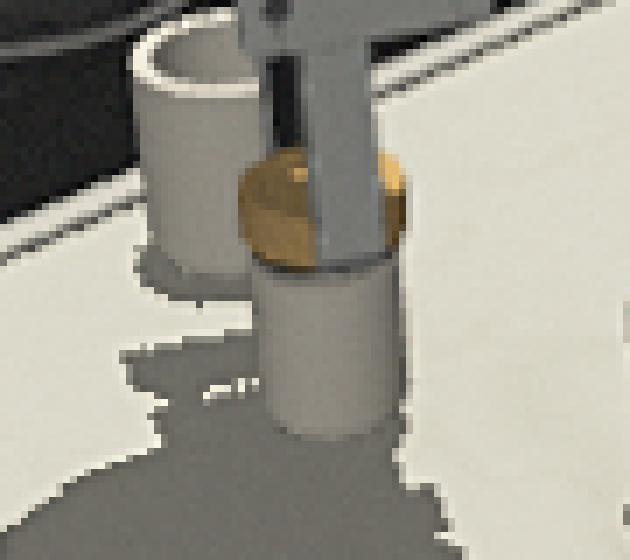

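```bash
python3 -m jog '{"hand":[40,40,40,40],"dp":[[0.5,0,2],[0.5,0,4],[0.5,0,4.5],[0.5,0,4.5]],"dr":[[0,0,0],[0,0,0],[0,0,0],[0,0,0]]}' 15 && python3 go.py 436,148.7,58
```

```text
time: 13.92
eef_pos: [436.3, 148.7, 58.7]
eef_rot: [[-0.901, 0.434, 0.004], [0.434, 0.901, -0.0], [-0.003, 0.001, -1.0]]
force: [-0.4, 0.1, -0.3]
grip_width: 49.5
t 13.93 p [436.3 148.7  58.7] w 49.5 F [-0.4  0.1 -0.3] q [ 0.18  0.24  1.96 -0.    0.93 -0.94]
[436.0, 148.7, 58.0] dp [ 0.3 -0.2  0.7]
```

```bash
python3 -m jog '{"hand":[40,40],"dp":[[0,0,0.8],[0,0,0.8]],"dr":[[0,0,0],[0,0,0]]}' 15 && python3 go.py 436,148.7,58
```

```text
time: 14.18
eef_pos: [436.3, 148.7, 57.8]
eef_rot: [[-0.901, 0.434, 0.004], [0.434, 0.901, -0.0], [-0.003, 0.001, -1.0]]
force: [-0.2, -0.5, -0.4]
grip_width: 49.6
t 14.18 p [436.3 148.7  57.8] w 49.6 F [-0.2 -0.5 -0.4] q [ 0.18  0.24  1.97 -0.    0.93 -0.94]
[436.0, 148.7, 58.0] dp [ 0.3 -0.2 -0.2]
```

```bash
python3 -m jog '{"hand":[40,40],"dp":[[0,0,0.8],[0,0,0.8]],"dr":[[0,0,0],[0,0,0]]}' 15 && python3 go.py 436,148.7,58
```

```text
time: 14.42
eef_pos: [436.4, 148.7, 57.6]
eef_rot: [[-0.901, 0.434, 0.004], [0.434, 0.901, -0.0], [-0.004, 0.002, -1.0]]
force: [-1.4, -0.8, 5.6]
grip_width: 49.6
t 14.43 p [436.4 148.7  57.6] w 49.6 F [-1.4 -0.8  5.6] q [ 0.18  0.24  1.97 -0.    0.93 -0.94]
[436.0, 148.7, 58.0] dp [ 0.4 -0.2 -0.4]
```

```bash
cat > lidm.py <<'E'
import sys
from h import *
# measure stack top lid at height z (top face) ; args: name z x y
name,z,x,y=sys.argv[1],*map(float,sys.argv[2:5])
S=np.mean([optics.read_camera("scene").astype(float) for _ in range(3)],0).astype(np.uint8)[...,::-1]
T=np.mean([optics.read_camera("top").astype(float) for _ in range(2)],0).astype(np.uint8)[...,::-1]
cv2.imwrite(f"pics/{name}_s.png",S);cv2.imwrite(f"pics/{name}_t.png",T)
u,v=proj("scene",[x,y,z])[0]
hsv=cv2.cvtColor(cv2.resize(S,None,fx=4,fy=4),cv2.COLOR_BGR2HSV)
for th in (170,180,190):
    m=((hsv[...,2]>th)&(hsv[...,1]>80)&(hsv[...,0]>16)).astype(np.uint8)
    n,lab,st,cen=cv2.connectedComponentsWithStats(m); i=lab[int((v+.5)*4),int((u+.5)*4)]
    c=max(cv2.findContours((lab==i).astype(np.uint8),0,1)[0],key=len)[:,0].astype(float); c=(c+.5)/4-.5
    print(th,rcirc(onz("scene",c,z)))
u,v=proj("top",[x,y,z])[0].astype(int); print("top crop",u-27,v-27,"scale",400/55)
A=cv2.resize(T[v-27:v+28,u-27:u+28],(400,400),interpolation=0)
B=cv2.resize(S[195:285,165:255] if len(sys.argv)<7 else S[int(sys.argv[6]):int(sys.argv[6])+90,int(sys.argv[5]):int(sys.argv[5])+90],(400,400),interpolation=0)
cv2.imwrite(f"pics/{name}.png",np.hstack([A,B]))
E
python3 -m jog '{"hand":[68,68,68,68,94,94,94],"dp":[[0,0,0],[0,0,0],[0,0,-8],[0,0,-30],[0,0,-60],[0,0,-62],[0,0,-62]],"dr":[[0,0,0],[0,0,0],[0,0,0],[0,0,0],[0,0,0],[0,0,0],[0,0,0]]}' && python3 lidm.py c 61 432 -253; python3 go.py 432,-253,85
```

```text
time: 15.3
eef_pos: [435.8, 148.7, 119.3]
eef_rot: [[-0.901, 0.434, 0.004], [0.434, 0.901, -0.0], [-0.003, 0.001, -1.0]]
force: [0.3, 0.1, -0.4]
grip_width: 92.7
170 (array([ 434.08831664, -252.41021517]), np.float64(28.93595761017082), np.int64(340), 340)
180 (array([ 434.01933777, -252.43028494]), np.float64(28.64074411751374), np.int64(335), 335)
190 (array([ 433.94117013, -252.48199661]), np.float64(28.25610992276695), np.int64(333), 333)
top crop 395 283 scale 7.2727272727272725
t 15.55 p [435.6 148.6 118.8] w 93.6 F [-0.7 -0.7  0.9] q [ 0.18  0.17  1.88 -0.    1.09 -0.94]
[432.0, -253.0, 85.0] dp [-170.9 -363.4   34. ]
```

View pics/c.png

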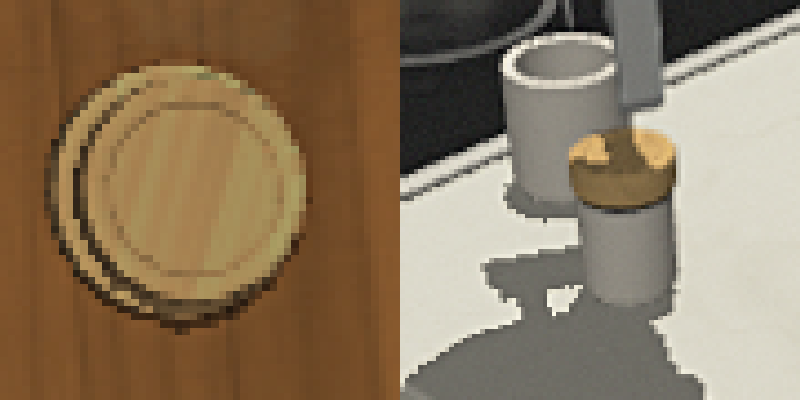

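```bash
python3 - <<'E'
from h import *
print(onz("top",[421.2,308.4],61))
E
python3 go.py 434.3,-251.8,85
```

```text
[[ 435.54289879 -250.71371355   61.        ]]
t 15.55 p [435.6 148.6 118.8] w 93.6 F [-0.7 -0.7  0.9] q [ 0.18  0.17  1.88 -0.    1.09 -0.94]
[434.3, -251.8, 85.0] dp [-172.5 -361.3   34. ]
```

```bash
python3 -m jog '{"hand":[94,94,94,94,94,94,94,94,94,94],"dp":[[-8,-16,0],[-26,-54,0],[-49,-102,0],[-73,-153,0],[-97,-203,0],[-121,-254,5],[-145,-303,12],[-164,-343,20],[-173,-361,28],[-173,-361,30]],"dr":[[0,0,0],[0,0,0],[0,0,0],[0,0,0],[0,0,0],[0,0,0],[0,0,0],[0,0,0],[0,0,0],[0,0,0]]}' && python3 -m jog '{"hand":[94],"dp":[[0,0,0]],"dr":[[0,0,0]]}' && python3 go.py 434.7,-251.6,45.2
```

```text
time: 16.8
eef_pos: [434.4, -251.7, 87.9]
eef_rot: [[-0.9, 0.436, 0.001], [0.436, 0.9, 0.001], [-0.0, 0.001, -1.0]]
force: [-0.2, -0.1, 0.2]
grip_width: 93.9
time: 16.92
eef_pos: [434.0, -249.8, 87.6]
eef_rot: [[-0.9, 0.435, -0.0], [0.435, 0.9, 0.003], [0.002, 0.003, -1.0]]
force: [-0.0, 0.5, 0.3]
grip_width: 94.3
t 16.93 p [ 434.  -249.8   87.6] w 94.3 F [-0.   0.5  0.3] q [-0.66  0.27  1.84  0.    1.04 -1.79]
[434.7, -251.6, 45.2] dp [-1.5 -1.4 42.4]
```

```bash
python3 -m jog '{"hand":[94,94,94,50,50,50,50,50,50],"dp":[[-1,-1.2,15],[-1,-1.2,35],[-1,-1.2,42],[-1,-1.2,42],[-1,-1.2,42],[-1,-1.2,42],[-1,-1.2,42],[-1,-1.2,42],[-1,-1.2,42]],"dr":[[0,0,0],[0,0,0],[0,0,0],[0,0,0],[0,0,0],[0,0,0],[0,0,0],[0,0,0],[0,0,0]]}' 18 && python3 go.py 434.7,-251.6,45.2 421.8,-74,100
```

```text
time: 18.05
eef_pos: [434.6, -251.4, 46.0]
eef_rot: [[-0.9, 0.435, 0.0], [0.435, 0.9, 0.003], [0.001, 0.003, -1.0]]
force: [1.3, 0.3, 3.3]
grip_width: 58.6
t 18.05 p [ 434.6 -251.4   46. ] w 58.6 F [1.3 0.3 3.3] q [-0.66  0.32  1.89  0.    0.93 -1.79]
[434.7, -251.6, 45.2] dp [-0.2 -0.1  0.8]
[421.8, -74.0, 100.0] dp [ 88.8 154.3 -53.5]
```

```bash
python3 -m jog '{"hand":[50,50,50,50,50,50,50,50,50,50],"dp":[[0,0,-15],[4,7,-40],[17,30,-55],[38,65,-55],[58,100,-55],[76,133,-50],[87,150,-42],[89,154,-30],[89,154,-26],[89,154,-26]],"dr":[[0,0,0],[0,0,0],[0,0,0],[0,0,0],[0,0,0],[0,0,0],[0,0,0],[0,0,0],[0,0,0],[0,0,0]]}' 18 && python3 -m jog '{"hand":[50],"dp":[[0,0,0]],"dr":[[0,0,0]]}' && python3 go.py 421.8,-74,66 && python3 prof.py 421.8 -74 62 l1 | head -3
```

```text
time: 19.3
eef_pos: [421.5, -74.9, 72.0]
eef_rot: [[-0.9, 0.436, -0.0], [0.436, 0.9, 0.003], [0.002, 0.002, -1.0]]
force: [0.3, 0.9, -0.3]
grip_width: 58.6
time: 19.42
eef_pos: [422.0, -75.7, 72.1]
eef_rot: [[-0.9, 0.437, -0.0], [0.437, 0.9, 0.002], [0.001, 0.002, -1.0]]
force: [1.4, -0.1, -0.5]
grip_width: 58.7
t 19.43 p [422.  -75.7  72.1] w 58.7 F [ 1.4 -0.1 -0.5] q [-0.34  0.18  2.01  0.    0.95 -1.46]
[421.8, -74.0, 66.0] dp [0.9 1.4 6.1]
crop origin 243 240
259 [141, 138, 138, 138, 136, 134, 131, 127, 115, 88, 94, 80, 83, 90, 100, 103, 99, 94, 96, 90, 90, 89, 87, 96, 91, 118, 121, 122, 121, 120, 118, 120, 119, 119, 114, 137, 238, 131, 28, 54, 84]
263 [140, 140, 138, 138, 134, 122, 99, 154, 162, 143, 163, 161, 160, 189, 192, 123, 187, 187, 188, 189, 167, 85, 81, 92, 94, 119, 121, 121, 121, 120, 120, 119, 121, 116, 116, 131, 187, 144, 38, 38, 46]
```

View pics/l1.png

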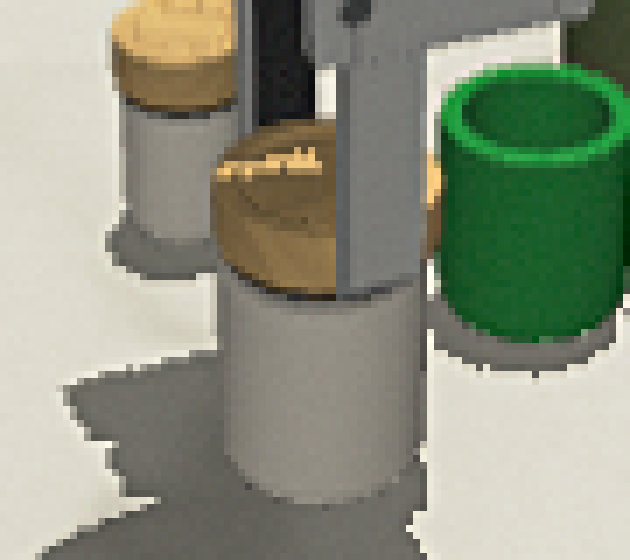

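```bash
python3 -m jog '{"hand":[50,50,50,50],"dp":[[0.4,0.8,1],[0.7,1.2,3],[0.7,1.2,4.5],[0.7,1.2,4.5]],"dr":[[0,0,0],[0,0,0],[0,0,0],[0,0,0]]}' 18 && python3 go.py 421.8,-74,66
```

```text
time: 20.08
eef_pos: [421.6, -73.9, 67.6]
eef_rot: [[-0.9, 0.436, -0.0], [0.436, 0.9, 0.002], [0.001, 0.002, -1.0]]
force: [-0.6, 0.0, -1.1]
grip_width: 58.5
t 20.07 p [421.6 -73.9  67.6] w 58.5 F [-0.6  0.  -1.1] q [-0.34  0.19  2.01  0.    0.94 -1.46]
[421.8, -74.0, 66.0] dp [-0.2  0.   1.6]
```

```bash
python3 -m jog '{"hand":[50,50],"dp":[[0,0,0.8],[0,0,0.8]],"dr":[[0,0,0],[0,0,0]]}' 18 && python3 go.py 421.8,-74,66
```

```text
time: 20.32
eef_pos: [421.5, -73.9, 66.7]
eef_rot: [[-0.9, 0.436, -0.0], [0.436, 0.9, 0.002], [0.002, 0.002, -1.0]]
force: [-0.2, -0.0, -0.5]
grip_width: 58.8
t 20.32 p [421.5 -73.9  66.7] w 58.8 F [-0.2 -0.  -0.5] q [-0.34  0.19  2.01  0.    0.94 -1.46]
[421.8, -74.0, 66.0] dp [-0.3  0.   0.7]
```

```bash
python3 -m jog '{"hand":[50,50],"dp":[[0,0,0.8],[0,0,0.8]],"dr":[[0,0,0],[0,0,0]]}' 18 && python3 go.py 421.8,-74,66
```

```text
time: 20.58
eef_pos: [421.6, -73.9, 66.5]
eef_rot: [[-0.9, 0.436, -0.0], [0.436, 0.9, 0.002], [0.001, 0.002, -1.0]]
force: [-1.0, -0.8, 4.6]
grip_width: 58.5
t 20.57 p [421.6 -73.9  66.5] w 58.5 F [-1.  -0.8  4.6] q [-0.34  0.19  2.01  0.    0.94 -1.46]
[421.8, -74.0, 66.0] dp [-0.2 -0.   0.5]
```

```bash
python3 -m jog '{"hand":[78,78,78,78,94,94,94],"dp":[[0,0,0],[0,0,0],[0,0,-8],[0,0,-30],[0,0,-60],[0,0,-62],[0,0,-62]],"dr":[[0,0,0],[0,0,0],[0,0,0],[0,0,0],[0,0,0],[0,0,0],[0,0,0]]}' && python3 lidm.py d 41 434 -251 245 235; python3 go.py 434,-251,85
```

```text
time: 21.45
eef_pos: [421.3, -73.9, 128.2]
eef_rot: [[-0.9, 0.436, -0.0], [0.436, 0.9, 0.002], [0.001, 0.002, -1.0]]
force: [0.2, 0.3, 0.4]
grip_width: 94.1
170 (array([ 434.43517687, -251.82848939]), np.float64(33.6292259806605), np.int64(392), 392)
180 (array([ 434.53708903, -251.73725153]), np.float64(33.396486620889625), np.int64(388), 388)
190 (array([ 434.4837417 , -251.77813581]), np.float64(33.02450740043548), np.int64(383), 383)
top crop 392 282 scale 7.2727272727272725
t 21.7 p [421.  -73.8 127.7] w 93.8 F [ 0.4 -0.1  0.1] q [-0.34  0.12  1.92  0.    1.1  -1.46]
[434.0, -251.0, 85.0] dp [ -89.1 -153.8   42.1]
```

View pics/d.png

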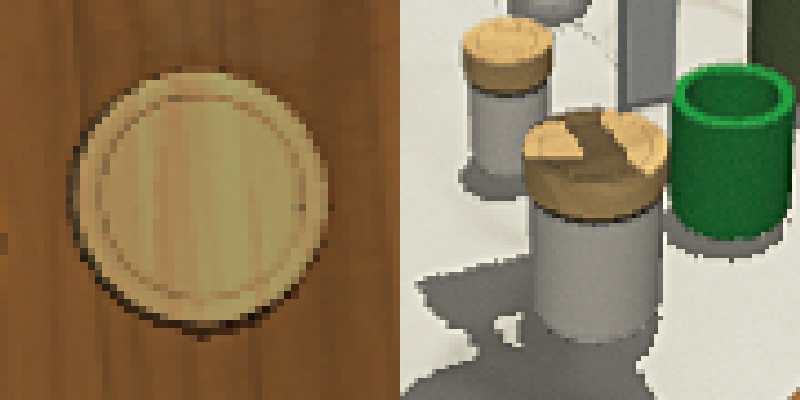

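```bash
python3 - <<'E'
from h import *
print(onz("top",[419.07,308.8],41))
E
python3 go.py 434.5,-251.2,65
```

```text
[[ 435.24391117 -249.72371602   41.        ]]
t 21.7 p [421.  -73.8 127.7] w 93.8 F [ 0.4 -0.1  0.1] q [-0.34  0.12  1.92  0.    1.1  -1.46]
[434.5, -251.2, 65.0] dp [ -89.7 -153.8   62.1]
```

```bash
python3 -m jog '{"hand":[94,94,94,94,94,94,94,94,94],"dp":[[-6,-11,5],[-22,-38,15],[-45,-77,25],[-67,-115,35],[-83,-142,45],[-89,-152,55],[-90,-153,60],[-90,-153,60],[-90,-153,60]],"dr":[[0,0,0],[0,0,0],[0,0,0],[0,0,0],[0,0,0],[0,0,0],[0,0,0],[0,0,0],[0,0,0]]}' && python3 go.py 434.9,-250.8,25.5
```

```text
time: 22.82
eef_pos: [435.2, -249.6, 67.4]
eef_rot: [[-0.9, 0.435, -0.002], [0.435, 0.9, 0.003], [0.003, 0.002, -1.0]]
force: [0.1, 0.2, 0.3]
grip_width: 93.6
t 22.82 p [ 435.2 -249.6   67.4] w 93.6 F [0.1 0.2 0.3] q [-0.66  0.29  1.86  0.    0.99 -1.78]
[434.9, -250.8, 25.5] dp [-0.4 -1.3 41.9]
```

```bash
python3 -m jog '{"hand":[94,94,94,94,60,60,60,60,60],"dp":[[-0.3,-1,15],[-0.3,-1,32],[-0.3,-1,40],[-0.3,-1,41.5],[-0.3,-1,41.5],[-0.3,-1,41.5],[-0.3,-1,41.5],[-0.3,-1,41.5],[-0.3,-1,41.5]],"dr":[[0,0,0],[0,0,0],[0,0,0],[0,0,0],[0,0,0],[0,0,0],[0,0,0],[0,0,0],[0,0,0]]}' 20 && python3 go.py 434.9,-250.8,25.5 485,254,120
```

```text
time: 23.95
eef_pos: [435.2, -250.7, 26.3]
eef_rot: [[-0.9, 0.435, -0.001], [0.435, 0.9, 0.003], [0.002, 0.002, -1.0]]
force: [-0.4, -0.1, 2.2]
grip_width: 67.5
t 23.95 p [ 435.2 -250.7   26.3] w 67.5 F [-0.4 -0.1  2.2] q [-0.66  0.34  1.92  0.    0.89 -1.78]
[434.9, -250.8, 25.5] dp [ 0.3 -0.2  0.8]
[485.0, 254.0, 120.0] dp [175.1 476.2 -92.4]
```

```bash
python3 -m jog '{"hand":[60,60,60,60,60,60,60,60,60,60],"dp":[[0,0,-15],[0,0,-50],[5,13,-85],[18,50,-95],[37,100,-95],[57,155,-95],[77,210,-95],[97,265,-95],[117,320,-95],[137,373,-95]],"dr":[[0,0,0],[0,0,0],[0,0,0],[0,0,0],[0,0,0],[0,0,0],[0,0,0],[0,0,0],[0,0,0],[0,0,0]]}' 20 && python3 go.py 485,254,81
```

```text
time: 25.2
eef_pos: [474.1, 146.4, 122.2]
eef_rot: [[-0.9, 0.435, -0.001], [0.435, 0.9, 0.002], [0.002, 0.002, -1.0]]
force: [1.1, 0.1, -0.9]
grip_width: 67.8
t 25.2 p [474.1 146.4 122.2] w 67.8 F [ 1.1  0.1 -0.9] q [ 0.16  0.22  1.8   0.    1.12 -0.96]
[485.0, 254.0, 81.0] dp [ 36.9 101.6  41.4]
```

```bash
python3 -m jog '{"hand":[60,60,60,60,60,60,60,60],"dp":[[14,40,0],[27,75,0],[35,96,2],[37,101,12],[37,101,28],[37,101,39],[37,101,40],[37,101,40]],"dr":[[0,0,0],[0,0,0],[0,0,0],[0,0,0],[0,0,0],[0,0,0],[0,0,0],[0,0,0]]}' 20 && python3 go.py 485,254,75 && python3 prof.py 485 254 70 x1 | head -1; python3 go.py 485,254,75
```

```text
time: 26.2
eef_pos: [484.9, 253.0, 82.4]
eef_rot: [[-0.9, 0.436, -0.001], [0.436, 0.9, 0.002], [0.002, 0.002, -1.0]]
force: [0.5, 0.0, -0.7]
grip_width: 67.8
t 26.2 p [484.9 253.   82.4] w 67.8 F [ 0.5  0.  -0.7] q [ 0.35  0.33  1.75  0.    1.06 -0.77]
[485.0, 254.0, 75.0] dp [0.3 1.  7.4]
crop origin 155 172
t 26.35 p [485.2 253.4  82.9] w 67.5 F [ 0.6  0.3 -1.6] q [ 0.35  0.33  1.75  0.    1.06 -0.77]
[485.0, 254.0, 75.0] dp [0.4 0.4 7.9]
```

View pics/x1.png

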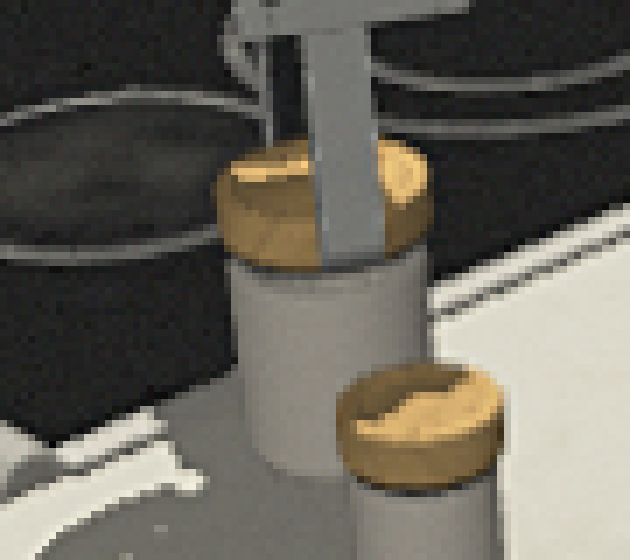

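```bash
python3 -m jog '{"hand":[60,60,60,60],"dp":[[0.3,0.3,2],[0.3,0.3,5],[0.3,0.3,6],[0.3,0.3,6]],"dr":[[0,0,0],[0,0,0],[0,0,0],[0,0,0]]}' 20 && python3 go.py 485,254,75
```

```text
time: 26.85
eef_pos: [484.9, 253.8, 76.7]
eef_rot: [[-0.9, 0.435, -0.0], [0.435, 0.9, 0.003], [0.001, 0.002, -1.0]]
force: [-1.1, -0.0, -0.5]
grip_width: 67.1
t 26.85 p [484.9 253.8  76.7] w 67.1 F [-1.1 -0.  -0.5] q [ 0.35  0.34  1.76  0.    1.04 -0.77]
[485.0, 254.0, 75.0] dp [-0.   0.2  1.7]
```

```bash
python3 -m jog '{"hand":[60,60],"dp":[[0,0,0.8],[0,0,0.8]],"dr":[[0,0,0],[0,0,0]]}' 20 && python3 go.py 485,254,75
```

```text
time: 27.1
eef_pos: [484.9, 253.8, 75.9]
eef_rot: [[-0.9, 0.435, -0.0], [0.435, 0.9, 0.003], [0.001, 0.002, -1.0]]
force: [0.1, -0.3, -1.1]
grip_width: 67.4
t 27.1 p [484.9 253.8  75.9] w 67.4 F [ 0.1 -0.3 -1.1] q [ 0.35  0.34  1.76  0.    1.04 -0.77]
[485.0, 254.0, 75.0] dp [-0.   0.2  0.9]
```

```bash
python3 -m jog '{"hand":[60,60],"dp":[[0,0,0.8],[0,0,0.8]],"dr":[[0,0,0],[0,0,0]]}' 20 && python3 go.py 485,254,75
```

```text
time: 27.35
eef_pos: [484.8, 253.8, 75.0]
eef_rot: [[-0.9, 0.435, -0.0], [0.435, 0.9, 0.003], [0.002, 0.002, -1.0]]
force: [0.2, -0.2, -0.1]
grip_width: 67.5
t 27.35 p [484.8 253.8  75. ] w 67.5 F [ 0.2 -0.2 -0.1] q [ 0.35  0.34  1.76  0.    1.04 -0.77]
[485.0, 254.0, 75.0] dp [-0.1  0.2  0. ]
```

```bash
python3 -m jog '{"hand":[60,60],"dp":[[0,0,0.7],[0,0,0.7]],"dr":[[0,0,0],[0,0,0]]}' 20 && python3 go.py 485,254,75
```

```text
time: 27.6
eef_pos: [484.9, 253.8, 74.9]
eef_rot: [[-0.9, 0.435, -0.0], [0.435, 0.9, 0.003], [0.001, 0.002, -1.0]]
force: [-1.1, -1.3, 4.5]
grip_width: 67.3
t 27.6 p [484.9 253.8  74.9] w 67.3 F [-1.1 -1.3  4.5] q [ 0.35  0.34  1.76  0.    1.04 -0.77]
[485.0, 254.0, 75.0] dp [-0.   0.2 -0.1]
```

```bash
python3 -m jog '{"hand":[86,86,86,86,86,86,86,86,86,86],"dp":[[0,0,0],[0,0,0],[0,0,-8],[0,0,-30],[0,0,-70],[12,5,-95],[45,20,-100],[90,40,-100],[130,60,-100],[150,70,-100]],"dr":[[0,0,0],[0,0,0],[0,0,0],[0,0,0],[0,0,0],[0,0,0],[0,0,0],[0,0,0],[0,0,0],[0,0,0]]}' && python3 - <<'E'
from h import *
for n in ("top","scene"):
    a=np.mean([optics.read_camera(n).astype(float) for _ in range(4)],0); np.save(f"pics/e_{n}.npy",a); cv2.imwrite(f"pics/e_{n}.png",a.astype(np.uint8)[...,::-1])
s=cv2.imread("pics/e_scene.png");t=cv2.imread("pics/e_top.png")
cv2.imwrite("pics/e1.png",cv2.resize(s[190:330,170:370],(800,560),interpolation=0))
cv2.imwrite("pics/e2.png",cv2.resize(t[200:345,140:350],(797,551),interpolation=0))
E
```

```text
time: 28.85
eef_pos: [378.9, 383.5, 175.8]
eef_rot: [[-0.901, 0.434, 0.0], [0.434, 0.901, 0.004], [0.001, 0.003, -1.0]]
force: [-0.3, -0.2, 0.1]
grip_width: 86.1
```

View pics/e1.png

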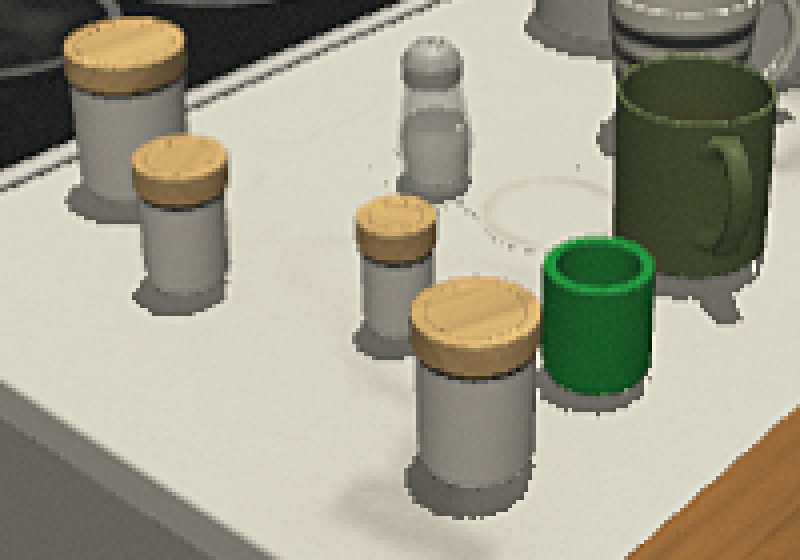

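View pics/e2.png

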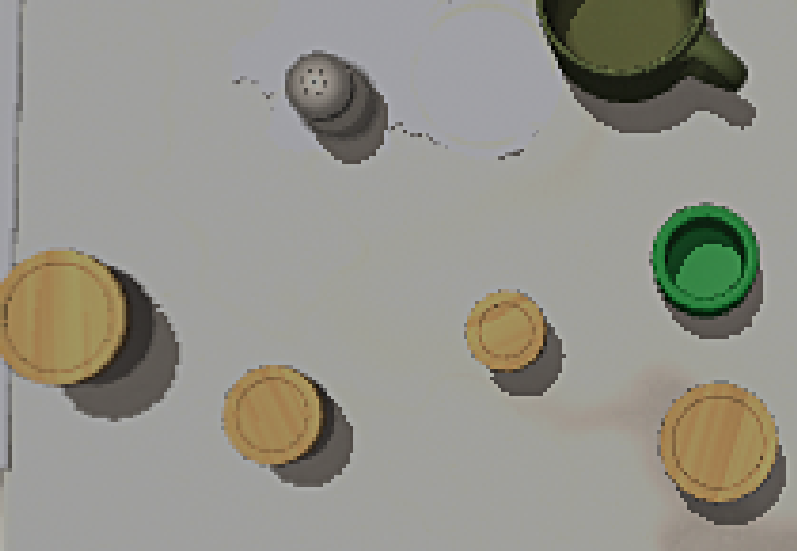

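Looks right; now I check the centring, measuring lid tops in both cameras against the earlier rim measurements of the same camera.

```bash
python3 - <<'E'
from h import *
H=dict(xl=70,l=62,m=54,s=46)
top0=dict(xl=(486.5,255.6),m=(437.1,150.3),s=(479.7,34.1),l=(422.9,-72.5))
sc0=dict(xl=(483.6,252.4),m=(434.8,147.1),s=(477.5,31.0),l=(420.6,-75.7))
for n,ref in (("top",top0),("scene",sc0)):
    a=np.load(f"pics/e_{n}.npy").astype(np.uint8)[...,::-1]
    hsv=cv2.cvtColor(cv2.resize(a,None,fx=4,fy=4),cv2.COLOR_BGR2HSV)
    lo=110 if n=="top" else 195
    m=((hsv[...,2]>lo)&(hsv[...,1]>80)&(hsv[...,0]>12)&(hsv[...,0]<30)).astype(np.uint8)
    nn,lab,st,cen=cv2.connectedComponentsWithStats(m)
    for k,(x,y) in ref.items():
        z=H[k]+20; u,v=proj(n,[x,y,z])[0]; i=lab[int((v+.5)*4),int((u+.5)*4)]
        c=max(cv2.findContours((lab==i).astype(np.uint8),0,1)[0],key=len)[:,0].astype(float); c=(c+.5)/4-.5
        cc,r,ni,tot=rcirc(onz(n,c,z)); print(n,k,cc.round(1),"d",round(2*r,1),ni,tot,"lid-pot0",(cc-ref[k]).round(1))
# pots / bystanders moved? difference below lids
a0=np.load("pics/avg_top.npy");a1=np.load("pics/e_top.npy")
g0=np.load("pics/avg_scene.npy");g1=np.load("pics/e_scene.npy")
d=np.abs(g0-g1).max(2); cv2.imwrite("pics/diff.png",np.clip(d*4,0,255).astype(np.uint8))
E
```

```text
top xl [485.2 254.1] d 66.2 407 407 lid-pot0 [-1.3 -1.5]
top m [436.9 149.3] d 48.3 292 292 lid-pot0 [-0.2 -1. ]
top s [478.8  33.4] d 39.2 240 240 lid-pot0 [-0.9 -0.7]
top l [422.2 -73.3] d 57.7 360 360 lid-pot0 [-0.7 -0.8]
scene xl [483.2 250. ] d 62.6 222 261 lid-pot0 [-0.4 -2.4]
scene m [435.6 145.8] d 45.6 190 219 lid-pot0 [ 0.8 -1.3]
scene s [477.3  30.8] d 37.3 168 176 lid-pot0 [-0.2 -0.2]
scene l [420.7 -76.2] d 56.0 293 293 lid-pot0 [ 0.1 -0.5]
```

View pics/diff.png

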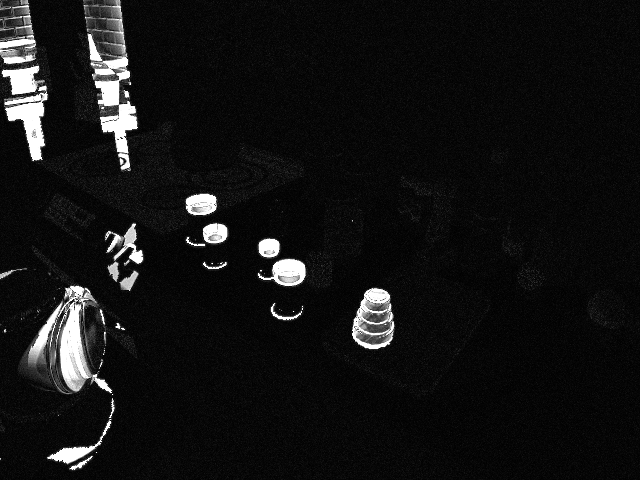

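```bash
python3 - <<'E'
from h import *
H=dict(xl=70,l=62,m=54,s=46); D=dict(xl=64,l=55,m=46,s=37)
top0=dict(xl=(486.5,255.6),m=(437.1,150.3),s=(479.7,34.1),l=(422.9,-72.5))
a=np.load("pics/avg_top.npy"); d=cv2.resize(a[...,2]-a[...,0],None,fx=4,fy=4,interpolation=cv2.INTER_LINEAR)
def rayfit(img,n,c0,z,r0,r1,bri):
    # per-direction edge: max gradient between radii
    P=[]
    for th in np.arange(0,2*np.pi,np.pi/60):
        rr=np.arange(r0,r1,0.25); X=np.c_[c0[0]+rr*np.cos(th),c0[1]+rr*np.sin(th),np.full(len(rr),z)]
        q=proj(n,X).astype(np.float32); val=cv2.remap(img.astype(np.float32),q[:,0].reshape(1,-1),q[:,1].reshape(1,-1),cv2.INTER_LINEAR)[0]
        val=cv2.GaussianBlur(val.reshape(1,-1),(9,1),2)[0]; g=np.gradient(val)*bri; j=g.argmax()
        if 1<j<len(rr)-2: P.append(X[j])
    return rcirc(np.array(P))
br=(a[...,2]-a[...,0])
for k,c in top0.items():
    print("top rim outer",k,rayfit(br,"top",c,H[k],D[k]/2-7,D[k]/2+5,-1))
e=np.load("pics/e_top.npy")
for k,c in top0.items():
    c=(c[0]-1,c[1]-1); print("top lid",k,rayfit(e[...,2]-e[...,0],"top",c,H[k]+20,D[k]/2-3,D[k]/2+7,1))
sc0=dict(xl=(483.6,252.4),m=(434.8,147.1),s=(477.5,31.0),l=(420.6,-75.7))
g0=np.load("pics/avg_scene.npy").mean(2); ee=np.load("pics/e_scene.npy")
for k,c in sc0.items(): print("scene mouth",k,rayfit(g0,"scene",c,H[k],D[k]/2-11,D[k]/2-3,1))
for k,c in sc0.items(): print("scene lid",k,rayfit(ee.mean(2),"scene",c,H[k]+20,D[k]/2-4,D[k]/2+6,-1))
E
```

```text
top rim outer xl (array([486.3668563 , 255.09699808]), np.float64(30.198280072993096), np.int64(114), 120)
top rim outer m (array([436.90441177, 150.35479224]), np.float64(21.365109613948565), np.int64(120), 120)
top rim outer s (array([479.61404916,  34.23949473]), np.float64(16.912597007607108), np.int64(120), 120)
top rim outer l (array([422.8973204 , -72.42281882]), np.float64(25.996124905243718), np.int64(120), 120)
top lid xl (array([485.21707932, 253.87379856]), np.float64(33.650016514309954), np.int64(120), 120)
top lid m (array([436.94082566, 149.32365144]), np.float64(24.63450268845973), np.int64(120), 120)
top lid s (array([478.86189053,  33.32262278]), np.float64(20.05088541350826), np.int64(120), 120)
top lid l (array([422.24029766, -73.42053228]), np.float64(29.013153420322126), np.int64(120), 120)
scene mouth xl (array([484.56683352, 252.23313158]), np.float64(24.663444891550206), np.int64(95), 120)
scene mouth m (array([435.37470429, 147.18125251]), np.float64(15.742521115909666), np.int64(117), 120)
scene mouth s (array([478.09440692,  31.43809637]), np.float64(11.632668349368274), np.int64(103), 120)
scene mouth l (array([420.78783195, -75.45044149]), np.float64(20.348352549143762), np.int64(117), 120)
scene lid xl (array([483.79938621, 250.66507493]), np.float64(34.39929885593296), np.int64(100), 120)
scene lid m (array([434.61085909, 145.94071004]), np.float64(24.341113536915504), np.int64(87), 97)
scene lid s (array([476.21843423,  32.66061886]), np.float64(21.524256741992975), np.int64(76), 102)
scene lid l (array([420.35139746, -76.16340134]), np.float64(28.900322754802612), np.int64(79), 111)
```

```bash
python3 go.py 484.9,253.8,110 484.9,253.8,76
```

```text
t 29.25 p [381.1 381.1 175.2] w 85.9 F [ 0.3 -0.   0.3] q [ 0.65  0.24  1.63  0.    1.27 -0.46]
[484.9, 253.8, 110.0] dp [-149.   -69.3   64.9]
[484.9, 253.8, 76.0] dp [-149.   -69.4   98.9]
```

```bash
python3 -m jog '{"hand":[92,92,92,92,92,92,92,92],"dp":[[-20,-9,0],[-60,-28,5],[-105,-49,15],[-138,-64,30],[-149,-69,45],[-149,-69,60],[-149,-69,60],[-149,-69,60]],"dr":[[0,0,0],[0,0,0],[0,0,0],[0,0,0],[0,0,0],[0,0,0],[0,0,0],[0,0,0]]}' && python3 go.py 484.9,253.8,76
```

```text
time: 30.25
eef_pos: [484.5, 255.1, 115.2]
eef_rot: [[-0.9, 0.435, 0.0], [0.435, 0.9, 0.003], [0.001, 0.003, -1.0]]
force: [0.4, -0.8, -0.2]
grip_width: 92.2
t 30.25 p [484.5 255.1 115.2] w 92.2 F [ 0.4 -0.8 -0.2] q [ 0.36  0.3   1.71  0.    1.13 -0.77]
[484.9, 253.8, 76.0] dp [-0.9 -1.2 39.2]
```

```bash
python3 -m jog '{"hand":[92,92,92,92],"dp":[[-0.9,-1.2,15],[-0.9,-1.2,32],[-0.9,-1.2,38],[-0.9,-1.2,38]],"dr":[[0,0,0],[0,0,0],[0,0,0],[0,0,0]]}' && python3 go.py 484.9,253.8,76
```

```text
time: 30.75
eef_pos: [484.4, 253.9, 76.7]
eef_rot: [[-0.901, 0.435, -0.001], [0.435, 0.901, 0.002], [0.002, 0.002, -1.0]]
force: [0.2, -0.3, 0.2]
grip_width: 92.0
t 30.75 p [484.4 253.9  76.7] w 92.0 F [ 0.2 -0.3  0.2] q [ 0.35  0.34  1.76  0.    1.04 -0.77]
[484.9, 253.8, 76.0] dp [-0.5  0.2  0.7]
```

```bash
python3 -m jog '{"hand":[60,60,60,60,60,60,60,60],"dp":[[0,0,0],[0,0,0],[0,0,0],[0,0,0],[0,0,0],[0,0,0],[0,0,-2],[0,0,-4]],"dr":[[0,0,0],[0,0,0],[0,0,0],[0,0,0],[0,0,0],[0,0,0],[0,0,0],[0,0,0]]}' 20 && python3 -m jog '{"hand":[60],"dp":[[0,0,0]],"dr":[[0,0,0]]}' && python3 go.py 486,255.1,80
```

```text
time: 31.75
eef_pos: [484.0, 253.7, 80.4]
eef_rot: [[-0.901, 0.435, -0.002], [0.435, 0.901, 0.002], [0.002, 0.001, -1.0]]
force: [0.8, 0.1, -0.9]
grip_width: 67.5
time: 31.88
eef_pos: [483.9, 253.7, 80.3]
eef_rot: [[-0.9, 0.435, -0.002], [0.435, 0.9, 0.002], [0.003, 0.001, -1.0]]
force: [-0.7, -0.2, -0.3]
grip_width: 67.9
t 31.88 p [483.9 253.7  80.3] w 67.9 F [-0.7 -0.2 -0.3] q [ 0.35  0.33  1.76  0.    1.05 -0.77]
[486.0, 255.1, 80.0] dp [-1.2  2.2  0.3]
```

```bash
python3 -m jog '{"hand":[60,60,60],"dp":[[-0.8,2,0],[-0.8,2,2.5],[-0.8,2,2.5]],"dr":[[0,0,0],[0,0,0],[0,0,0]]}' 20 && python3 -m jog '{"hand":[60,60],"dp":[[0,0,0.8],[0,0,0.8]],"dr":[[0,0,0],[0,0,0]]}' && python3 go.py 485.5,255.2,76.7
```

```text
time: 32.25
eef_pos: [485.3, 255.0, 77.4]
eef_rot: [[-0.901, 0.435, -0.003], [0.435, 0.901, 0.002], [0.003, 0.0, -1.0]]
force: [-0.6, 0.4, -1.6]
grip_width: 67.4
time: 32.5
eef_pos: [485.4, 255.1, 77.2]
eef_rot: [[-0.901, 0.435, -0.002], [0.435, 0.901, 0.002], [0.003, 0.001, -1.0]]
force: [-0.6, -0.1, 3.1]
grip_width: 67.4
t 32.5 p [485.4 255.1  77.2] w 67.4 F [-0.6 -0.1  3.1] q [ 0.36  0.34  1.75  0.    1.05 -0.77]
[485.5, 255.2, 76.7] dp [-0.   0.1  0.5]
```

Contact again (3 N). Release, retreat, and check.

```bash
python3 -m jog '{"hand":[86,86,86,86,86,86,86,86,86,86],"dp":[[0,0,0],[0,0,0],[0,0,-8],[0,0,-30],[0,0,-70],[12,5,-95],[45,20,-100],[90,40,-100],[130,60,-100],[150,70,-100]],"dr":[[0,0,0],[0,0,0],[0,0,0],[0,0,0],[0,0,0],[0,0,0],[0,0,0],[0,0,0],[0,0,0],[0,0,0]]}' && python3 - <<'E'
from h import *
for n in ("top","scene"):
    a=np.mean([optics.read_camera(n).astype(float) for _ in range(4)],0); np.save(f"pics/f_{n}.npy",a); cv2.imwrite(f"pics/f_{n}.png",a.astype(np.uint8)[...,::-1])
s=cv2.imread("pics/f_scene.png")
cv2.imwrite("pics/f1.png",cv2.resize(s[190:330,170:370],(800,560),interpolation=0))
a=np.load("pics/f_top.npy").astype(np.uint8)[...,::-1]
hsv=cv2.cvtColor(cv2.resize(a,None,fx=4,fy=4),cv2.COLOR_BGR2HSV)
m=((hsv[...,2]>110)&(hsv[...,1]>80)&(hsv[...,0]>12)&(hsv[...,0]<30)).astype(np.uint8)
nn,lab,st,cen=cv2.connectedComponentsWithStats(m)
H=dict(xl=70,l=62,m=54,s=46)
ref=dict(xl=(486.4,255.2),m=(437,150.3),s=(479.6,34.2),l=(422.9,-72.4))
for k,(x,y) in ref.items():
    z=H[k]+20; u,v=proj("top",[x,y,z])[0]; i=lab[int((v+.5)*4),int((u+.5)*4)]
    c=max(cv2.findContours((lab==i).astype(np.uint8),0,1)[0],key=len)[:,0].astype(float); c=(c+.5)/4-.5
    cc,r,ni,tot=rcirc(onz("top",c,z)); print(k,cc.round(1),2*r,(cc-ref[k]).round(1))
E
python3 go.py
```

```text
time: 33.75
eef_pos: [379.5, 384.8, 178.2]
eef_rot: [[-0.901, 0.433, -0.002], [0.433, 0.901, 0.003], [0.003, 0.002, -1.0]]
force: [0.3, -0.3, 0.3]
grip_width: 86.1
xl [485.9 255.3] 66.36601812580125 [-0.5  0.1]
m [436.9 149.3] 48.315239033574514 [-0.1 -1. ]
s [478.8  33.4] 39.191575574909564 [-0.8 -0.8]
l [422.2 -73.3] 57.64116054358253 [-0.7 -0.9]
t 34.15 p [381.8 382.3 177.6] w 85.8 F [0.7 0.3 0.7] q [ 0.66  0.24  1.62  0.    1.28 -0.46]
```

View pics/f1.png

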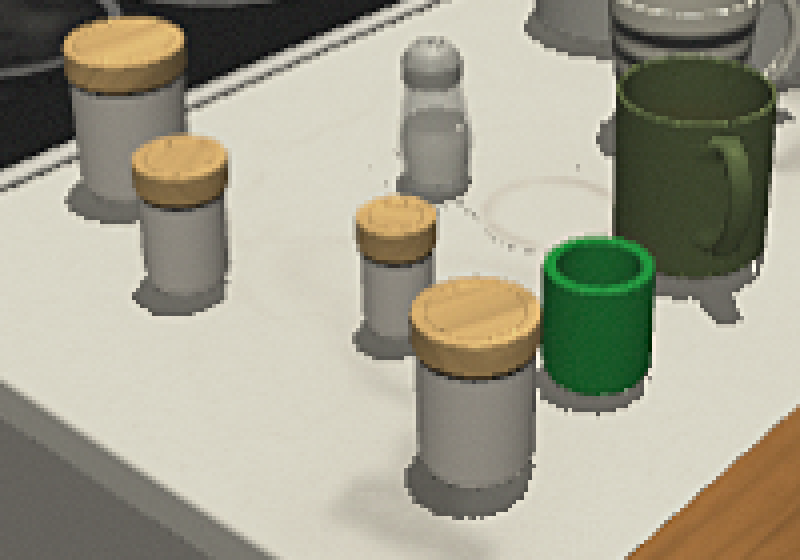

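All four lids sit flat on their pots: XL at about (125, 55), M at (180, 170), S at (396, 230) and L at (475, 325) in the crop. The mug, shaker and green cup look undisturbed and the arm is clear, so I'm handing in.

```bash
python3 -c "
from plant import ticket
print(ticket.hand_in())"
```

```text
the job is handed in; nothing more can be done
None
```

All four pots are closed, each with its own lid. I took the stack apart from the top (S, M, L, XL) and lowered each lid until I felt light contact, about 5 N. I handed in at about 34 s with the gripper clear of everything.

- **XL lid mended:** it first lay about 1.7 mm off centre, so I picked it up again and shifted it.
- **Centring:** in the last top-camera check against the rims measured at the start, the lids are off centre by 0.5 mm (XL), 1.0 mm (M), and 1.1 mm (S and L).
- **Bystanders:** a before/after difference of the scene view, taken just before the XL mend, showed no movement of the pots, mug, shaker or green cup. After the mend I checked them only by eye, and they looked unchanged.
- **Disagreement:** the two cameras placed the pots about 2.5 to 4 mm apart in absolute position, so I aimed at the mean. Fits of the lid tops in the scene camera were noisier: most were within about 1.5 mm of the pots, and up to 2.5 mm for XL before the mend. I did not repeat that fit afterwards.

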